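# Fetch the round lock cylinder from behind the stock row

### The arm

A 6-joint arm with a two-finger parallel gripper is mounted at the origin on the work surface. World frame = base frame: x ahead of the robot, y to its left, z up, the work surface at z = 0. Lengths are in mm, angles in degrees, forces in N, time in s.
With the tool pointing down it reaches from about 300 to 850 mm from the base axis. Payload 4.2 kg.
Tool frame: the origin (TCP) lies midway between the tips of the shut fingers; the grasp point (between the pads) lies pinch_z behind it (pinch_z is the distance from the TCP to the grasp point, in mm); z points along the fingers, y is the line along which they close (so a half turn about z gives the same grasp; the last joint's range is limited). The gripper opens to 91 mm and grips with 3 to 60 N. Pads are 32 mm wide; open, the fingers measure 118 mm over their backs; the gripper's body (76 mm by 178 mm) begins 60 mm behind the grasp point.
Start: joints at [-76.776, 18.312, 89.639, -0, 72.044, -1.146], TCP at [142.705, -557.026, 213.976] pointing down, gripper open.
Joint ranges: [-177.97, 177.97], [-48.28, 115.42], [12.27, 149.76], [-77.06, 257.06], [2.81, 150.46], [-146.56, 146.56]. Speed limits (degrees/s): [147.25, 147.25, 180, 180, 180, 180].

### API

Orientations are given as [roll, pitch, yaw] about the fixed x, y, z axes, in that order (R = Rz(yaw) Ry(pitch) Rx(roll)).
In Python, from workcell import state, grab_frame, job_done, masks_of, landmark_of, pinch_z gives the robot as it stands. The module is installed in compiled form; this text tells all that it offers.
- The arm moves only by the tool move_arm, never from a script. Its argument "plan" is a list of rows, each an object of numbers: "x", "y", "z": the shift along the tool's x, y, z in mm; "rx", "ry", "rz": the turn, a rotation vector about the tool's x, y, z in rad. A call has 1 to 10 rows; each row shifts and turns the commanded pose from where the row before left it, along the tool's axes as they then stand; what a row does not reach is not made up. A row lasts 1/10 s, in which the tool goes at most 50 mm and 8.59 degrees, less where a joint would pass 70% of its speed; a pose out of reach is approached as far as the arm can. A call is refused whole if a number of a shift passes 50 or a number of a turn 0.15, either way. A call with a gripper value outside its range is refused whole. "grip" is the opening, from 0 (shut) to 1 (fully open), set as the call begins (left out, the last holds). The fingers move at their own pace and stop on an object; "squeeze" is the grip in N (left out, the last holds). Time passes only in rows, so rows that do not move let the fingers close. It gives the time, the measured TCP pose, the force, the opening and the grip force at its end, in the units of the state.
- state(): the state, without advancing time (a new reading comes with each control period).
- grab_frame(name): name is "scene" or "top"; returns a dict with "img" (400x640x3 uint8, red, green, blue), "z_map" (400x640 float32, mm along the optical axis (not along the pixel's ray), 0 where there is no reading), "fx", "fy", "cx", "cy" (pixels), "dist" ([k1, k2, p1, p2, k3] as OpenCV has them; the pictures are not rectified), "rvec" (rotation vector, rad) and "tvec" (3), from world to camera coordinates, as OpenCV has them. Camera axes: x right, y down, z forward; pixel columns grow to the right and rows downward; lengths in mm; the calibration is good to about 2 mm. A picture is of the moment at which its call begins.
- job_done(): hands the job in; it is judged then, once.
Trained networks look in the newest picture that a camera, given by its name, has taken for a name from the list of things; names that differ only in an ending like _2 or _b are one class to them, and where a whole thing is asked for, a point or a joint stands for the part that bears it (a point fixed in the world has none). Each returns a list of dicts, best first, with "p" (0 to 1); they miss things now and then, are a little off and sometimes report something else, mostly with a low value. They report only what shows in the picture. A call takes as long as a camera call.
- masks_of(camera, label): "pixels" (400x640 bool, what is visible of it) and "box" ([centre column, centre row, width, height] in pixels, round what is visible of it).
- landmark_of(camera, label): "point" ([column, row] in pixels: a listed point, or the origin of a listed thing).
The state is a dict: "time_s": time; "qpos": joint angles; "qvel": joint speeds; "effort": joint torques, N m; "ee_pos": TCP position; "ee_rot": TCP orientation; "force": force on the tool from outside, world axes, zero at the start; "torque": the same for the moment, N m; "gripper_width": finger opening in mm; "gripper_force": force on a finger pad.
Only numpy, scipy, OpenCV 4.12 (cv2) and the standard library are available. Lean on these libraries where they do the work, as an engineer would, in place of code of your own. Each camera call takes 0.05 s, during which the arm holds its last target. There are 200 camera calls.

### The job

Clear the three tall things (spray can, lock carton, pin tube) out of the front row of the grey stock bay and stand all of them in the black side tray, then fetch the round brass lock cylinder from behind them and stand it, keyway up, inside the aluminium ring on the blue work mat. Only then put each of the three back upright on the very spot where it stood at the start. Do not tip anything over, and leave the two flat steel cylinders in the bay's back corners where they lie.

Things in the scene. Friction and masses are not known exactly. Their poses are not given: they have to be found in the camera images.
- spray_can: Aluminium spray can with a broad white paper band and a white cap, standing: diameter 46 up to 92 mm, sloping in to a cap of diameter 33, total height 120. Origin: centre of its underside, z up. About 180 g. Starts on any of the three front places of the bay, its centre 74 mm from the next one's.
- lock_carton: Plain cardboard carton, standing: 36 (own x) x 50 (own y) x 118 mm high, with a paper strip over its top. Origin: centre of its underside, z up. About 300 g. Starts on any of the three front places of the bay, turned by up to 0.15 rad from the bay's axes.
- pin_tube: Clear plastic tube with loose brass pins to be seen inside and a black cap, standing: diameter 36, height 122 mm. Origin: centre of its underside, z up. About 150 g. Starts on any of the three front places of the bay.
- rim_cylinder: The wanted thing: round brass lock cylinder, standing, diameter 34, height 42 mm, with a steel plug and black keyway in its top face. Origin: centre of its underside, z up. About 200 g. It stands behind the front row, near the bay's middle line, its centre 55 mm farther back than the row's (15 to 20 mm of air to what stands in front of it).
- bay: Grey painted steel stock bay, fixed: 190 (own x, front to back) x 270 (own y) mm. Floor 4 mm thick (its top is 4 mm above the bench), walls 4 mm thick and 30 mm high at the back (+x) and both sides, open at the front (-x, toward the robot). Origin: centre of its underside. The three front places are at own x = -35 and own y = -74, 0, 74 mm; white lines on the floor part them.
- side_tray: Black shallow plastic tray, fixed, the side area: 260 (own x) x 150 (own y) mm outside, walls 4 mm thick and 14 mm high, floor top about 4 mm above the bench. Origin: centre of its underside. Empty at the start; to the left or the right of the bay.
- work_mat: Blue work mat, fixed, 160 x 160 mm, 4 mm thick, with a fixed aluminium ring in its middle: inside diameter 56, outside 68, its rim 12 mm above the bench; inside the ring the mat's top is the floor. Origin: centre of the underside, under the ring's centre. On the other side of the bay from the tray.
- euro_cylinder: Bystander, to be left alone: flat steel profile lock cylinder lying on its side along the bay's x in one back corner, 62 x 33 x 17 mm. Origin: on its underside near the middle.
- thumbturn_cylinder: Bystander, to be left alone: like the other profile cylinder, with a short brass stub on its far end (74 mm long in all), in the other back corner. Origin: on its underside near the middle.

How it is judged:
By the outcome, as a careful person would: the job done as asked, in the order asked, and still so for the second after the job is handed in, with the robot touching nothing.
It also fails if it takes over 144 s, if anything falls off the work surface, if the arm or the gripper's body presses on something with over 40 N, if the wrist force passes 120 N, or if a joint passes its speed limit or range.

## Working session

There is one attempt and no reset: what is moved stays moved. The work goes in short steps, Python scripts to look and compute and a tool call to move; the robot and the scene stay as the last step left them, time stands still between calls to the robot, and variables do not carry over. Pictures are saved under pics/ and viewed, at most 14 in all, crops included, and the job is handed in when it is done.

Besides the shell and the picture viewer there is one more tool, called after ">>>" as name(argument=value, ...), one argument or row to a line, values as JSON. move_arm: Moves the arm, as the interface text tells. Its arguments: {"type":"object","properties":{"plan":{"type":"array","items":{"type":"object","properties":{"x":{"type":"number"},"y":{"type":"number"},"z":{"type":"number"},"rx":{"type":"number"},"ry":{"type":"number"},"rz":{"type":"number"}}}},"grip":{"type":"number"},"squeeze":{"type":"number"}},"required":["plan"]}

```bash
mkdir -p pics
cat > h.py <<'E'
import numpy as np, cv2
from workcell import state, grab_frame, job_done, masks_of, landmark_of, pinch_z
def cam(f):
    K=np.array([[f['fx'],0,f['cx']],[0,f['fy'],f['cy']],[0,0,1.]]); R=cv2.Rodrigues(np.array(f['rvec'],float))[0]
    return K,np.array(f['dist'],float),R,np.array(f['tvec'],float).ravel()
def pts(f,uv,z=None):
    """pixels -> world using z_map (or the plane at height z)"""
    K,d,R,t=cam(f); uv=np.asarray(uv,float).reshape(-1,2)
    n=cv2.undistortPoints(uv[:,None],K,d)[:,0]; r=np.c_[n,np.ones(len(n))]
    if z is None:
        zz=f['z_map'][uv[:,1].astype(int),uv[:,0].astype(int)]; ok=zz>0
        return ((r*zz[:,None]-t)@R)[ok]
    c=-R.T@t; w=r@R; return c+w*((z-c[2])/w[:,2])[:,None]
def save(n,img): cv2.imwrite('pics/'+n+'.png',cv2.cvtColor(img,cv2.COLOR_RGB2BGR))
E
python3 - <<'E'
from h import *
print(pinch_z if not callable(pinch_z) else pinch_z()); print(state())
for c in('scene','top'):
    f=grab_frame(c); save(c+'0',f['img']); K,d,R,t=cam(f); print(c,-R.T@t)
    for l in 'spray_can lock_carton pin_tube rim_cylinder bay side_tray work_mat euro_cylinder thumbturn_cylinder'.split():
        for m in masks_of(c,l)[:2]:
            if m['p']<.3: continue
            v,u=np.nonzero(m['pixels']); w=pts(f,np.c_[u,v])
            if len(w)<5: print(l,'nodepth');continue
            zt=np.percentile(w[:,2],97); top=w[w[:,2]>zt-4]
            print(l,round(m['p'],2),np.round(m['box']),'z',np.round(np.percentile(w[:,2],[3,50,97]),1),'top',np.round(np.r_[(top.min(0)+top.max(0))[:2]/2,top.mean(0)],1),'ext',np.round(np.ptp(top,axis=0)[:2]))
E
```

```text
18.8
{'time_s': 0.0, 'qpos': array([-7.67754460e+01,  1.83507442e+01,  8.97075883e+01, -8.51308579e-04,
        7.20443537e+01, -1.14589021e+00]), 'qvel': array([-0.02221026,  0.03114124,  0.05705344, -0.04970888, -0.12568638,
       -0.10036467]), 'effort': array([-1.53128422e-03, -4.12472391e+01, -2.31979913e+01,  7.24928523e-02,
        4.58385469e-02, -1.66860214e-04]), 'ee_pos': array([ 142.58661674, -556.50291287,  213.12127308]), 'ee_rot': array([-1.79897318e+02, -1.24433031e-03,  1.43707063e+01]), 'force': array([ 0.23920489,  0.44354442, -0.40376783]), 'torque': array([0.03185311, 0.0586185 , 0.02024439]), 'gripper_force': 0.0, 'gripper_width': 90.95720308007837}
scene [940.02862411 462.94494393 613.15520084]
spray_can 0.82 [317. 168.  17.  50.] z [  7.7  76.6 125.2] top [516.3 -36.9 517.4 -36.6 124.4] ext [33. 32.]
lock_carton 0.6 [365. 204.  38.  62.] z [ 10.4  83.9 123.9] top [519.7 110.5 520.5 111.6 122.8] ext [39. 50.]
pin_tube 0.65 [341. 185.  17.  52.] z [  6.1  80.6 127.6] top [519.1  35.6 519.4  36.8 126.6] ext [35. 35.]
rim_cylinder 0.91 [315. 204.  19.  28.] z [ 4
[... 1479 characters left out ...]
 [569.8  26.3 570.5  27.1  46.7] ext [30. 32.]
bay 0.87 [316. 212. 128.  93.] z [ 0.9  4.3 30.6] top [554.5  35.6 581.4  29.7  37.2] ext [189. 271.]
side_tray 0.94 [197. 228.  86. 127.] z [ 1.1  4.3 14.6] top [510.5 295.3 506.3 294.5  13.9] ext [270. 179.]
work_mat 0.86 [481. 221.  79.  76.] z [ 1.   4.1 11.4] top [ 537.2 -327.6  538.6 -329.4   10.7] ext [164. 168.]
work_mat 0.58 [314. 212. 132.  93.] z [ 1.   4.3 30.4] top [552.4  35.6 583.   30.9  33.8] ext [193. 271.]
euro_cylinder 0.73 [358. 197.  14.  32.] z [12.4 18.4 22.6] top [589.5 -56.5 588.8 -60.3  20.4] ext [61. 33.]
thumbturn_cylinder 0.74 [272. 192.  20.  33.] z [ 4.8 18.3 22.5] top [595.  129.4 593.6 124.5  20.3] ext [73. 33.]
```

Run:
```python
from h import *
import cv2
a=cv2.imread('pics/scene0.png')[90:350,190:530]; b=cv2.imread('pics/top0.png')[150:310,140:540]
a=cv2.resize(a,(392,300),interpolation=3); b=cv2.resize(b,(750,300),interpolation=3)
o=np.zeros((600,750,3),np.uint8); o[:300,:392]=a; o[300:]=b; cv2.imwrite('pics/both0.png',o)
for c in('scene','top'):
    f=grab_frame(c)
    for l,zlo,zhi in(('bay',25,33),('side_tray',11,17),('work_mat',9.5,14),('lock_carton',118,127),('euro_cylinder',15,24),('thumbturn_cylinder',15,24)):
        m=masks_of(c,l)
        if not m: print(c,l,'-');continue
        v,u=np.nonzero(m[0]['pixels']); w=pts(f,np.c_[u,v]); w=w[(w[:,2]>zlo)&(w[:,2]<zhi)]
        print(c,l,round(m[0]['p'],2),cv2.minAreaRect(w[:,:2].astype(np.float32)), np.median(w[:,2]))
        if l=='work_mat':
            (cx,cy),r=cv2.minEnclosingCircle(w[np.hypot(*(w[:,:2]-[538,-329]).T)<42][:,:2].astype(np.float32)); print('ring',cx,cy,r)
    for l in('bay','side_tray','work_mat','rim_cylinder'):
        for m in landmark_of(c,l)[:1]: print(c,l,m['p'],pts(f,[m['point']],4))
```

```text
scene bay 0.95 ((552.4601440429688, 33.95500946044922), (273.3615417480469, 191.50869750976562), 88.78239440917969) 30.008713740627964
scene side_tray 0.59 ((512.1663818359375, 296.7252197265625), (151.068115234375, 261.8674621582031), 82.90916442871094) 14.202283613010337
scene work_mat 0.64 ((539.0275268554688, -331.67041015625), (68.32511138916016, 66.41297149658203), 36.25444030761719) 12.143022436028506
ring 540.3573608398438 -332.5408630371094 36.17359161376953
scene lock_carton 0.82 ((519.8267211914062, 109.91636657714844), (36.93941879272461, 50.98633575439453), 3.9574270248413086) 122.65494548466982
scene euro_cylinder 0.62 ((589.6475219726562, -56.569847106933594), (63.84980010986328, 33.216102600097656), 3.4092321395874023) 19.08205786504055
scene thumbturn_cylinder 0.76 ((599.068603515625, 129.40528869628906), (31.401090621948242, 73.91619110107422), 81.32642364501953) 18.946161698368652
scene bay 0.64 [[558.16554235  37.01077196   4.        ]]
scene side_tray 0.72 [[516.79390921 300.91017421   4.        ]]
scene work_mat 0.86 [[ 534.50920748 -334.85481605    4.        ]]
[... 515 characters left out ...]
8125 35.37050247192383
top lock_carton 0.68 ((517.4682006835938, 110.95515441894531), (36.12776565551758, 50.54592514038086), 3.6760971546173096) 122.0269311505758
top euro_cylinder 0.85 ((588.7455444335938, -57.226505279541016), (61.26261520385742, 31.663846969604492), 6.818462371826172) 18.47821172701537
top thumbturn_cylinder 0.75 ((595.925537109375, 128.95440673828125), (32.38210678100586, 73.80374145507812), 84.59989929199219) 18.645670254112922
top bay 0.93 [[553.04881754  33.20156834   4.        ]]
top side_tray 0.9 [[507.80404966 292.73284145   4.        ]]
top work_mat 0.68 [[ 542.69401686 -331.45372729    4.        ]]
top rim_cylinder 0.76 [[572.60528407  28.05734804   4.        ]]
```

View pics/both0.png

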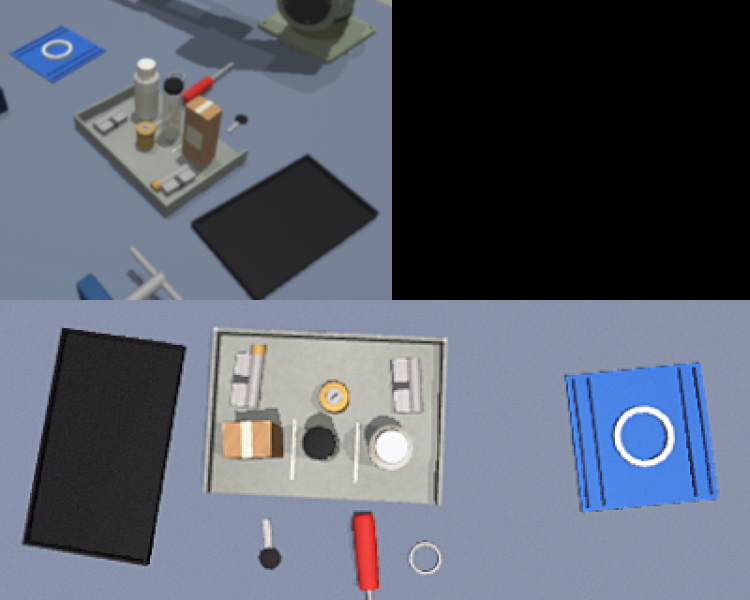

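The overview shows, in the lower top-view panel, the carton (252,440), tube (320,442), can (390,447) and brass cylinder (334,397). The tray is at the left and the mat ring at (644,436). The networks' fixes agree with what I see, so I'm moving now.

>>> move_arm(
  plan=[
    {"rz": -0.132},
    {"rz": -0.132},
    {"rz": -0.132},
    {"rz": -0.132},
    {"rz": -0.132},
    {"rz": -0.132},
    {"rz": -0.132},
    {"rz": -0.132},
    {"rz": -0.132},
    {"rz": -0.132},
  ],
  grip=0.77,
  squeeze=25,
)

```text
schema error: expected keys x, y, z, rx, ry, rz
```

>>> move_arm(
  plan=[
    {"x": 41.7, "y": 23.5},
    {"x": 41.7, "y": 23.5},
    {"x": 41.7, "y": 23.5},
    {"x": 41.7, "y": 23.5},
    {"x": 41.7, "y": 23.5},
    {"x": 41.7, "y": 23.5},
    {"x": 41.7, "y": 23.5},
    {"x": 41.7, "y": 23.5},
  ],
)

```text
schema error: expected keys x, y, z, rx, ry, rz
```

>>> move_arm(
  plan=[
    {"x": 41.7, "y": 23.5},
    {"x": 41.7, "y": 23.5},
    {"x": 41.7, "y": 23.5},
    {"x": 41.7, "y": 23.5},
    {"x": 41.7, "y": 23.5},
    {"x": 41.7, "y": 23.5},
    {"x": 41.7, "y": 23.5},
    {"x": 41.7, "y": 23.5},
    {"rz": -0.068},
    {},
  ],
)

```text
schema error: expected keys x, y, z, rx, ry, rz
```

>>> move_arm(
  plan=[
    {"x": 0, "y": 0, "z": 0, "rx": 0, "ry": 0, "rz": -0.132},
    {"x": 0, "y": 0, "z": 0, "rx": 0, "ry": 0, "rz": -0.132},
    {"x": 0, "y": 0, "z": 0, "rx": 0, "ry": 0, "rz": -0.132},
    {"x": 0, "y": 0, "z": 0, "rx": 0, "ry": 0, "rz": -0.132},
    {"x": 0, "y": 0, "z": 0, "rx": 0, "ry": 0, "rz": -0.132},
    {"x": 0, "y": 0, "z": 0, "rx": 0, "ry": 0, "rz": -0.132},
    {"x": 0, "y": 0, "z": 0, "rx": 0, "ry": 0, "rz": -0.132},
    {"x": 0, "y": 0, "z": 0, "rx": 0, "ry": 0, "rz": -0.132},
    {"x": 0, "y": 0, "z": 0, "rx": 0, "ry": 0, "rz": -0.132},
    {"x": 0, "y": 0, "z": 0, "rx": 0, "ry": 0, "rz": -0.132},
  ],
  grip=0.77,
  squeeze=25,
)

```text
time_s: 3.1
ee_pos: [142.7, -557.0, 214.0]
ee_rot: [180.0, 0.0, 90.3]
force: [-0.3, 0.3, -0.7]
gripper_width: 69.9
gripper_force: 0.0
```

>>> move_arm(
  plan=[
    {"x": 41.7, "y": 23.5, "z": 0, "rx": 0, "ry": 0, "rz": 0},
    {"x": 41.7, "y": 23.5, "z": 0, "rx": 0, "ry": 0, "rz": 0},
    {"x": 41.7, "y": 23.5, "z": 0, "rx": 0, "ry": 0, "rz": 0},
    {"x": 41.7, "y": 23.5, "z": 0, "rx": 0, "ry": 0, "rz": 0},
    {"x": 41.7, "y": 23.5, "z": 0, "rx": 0, "ry": 0, "rz": 0},
    {"x": 41.7, "y": 23.5, "z": 0, "rx": 0, "ry": 0, "rz": 0},
    {"x": 41.7, "y": 23.5, "z": 0, "rx": 0, "ry": 0, "rz": 0},
    {"x": 41.7, "y": 23.5, "z": 0, "rx": 0, "ry": 0, "rz": 0},
  ],
)

```text
time_s: 3.9
ee_pos: [331.3, -221.8, 214.3]
ee_rot: [179.9, 0.0, 90.0]
force: [1.2, -0.3, -0.1]
gripper_width: 70.1
gripper_force: 0.0
```

>>> move_arm(
  plan=[
    {"x": 41.7, "y": 23.5, "z": 0, "rx": 0, "ry": 0, "rz": 0},
    {"x": 41.7, "y": 23.5, "z": 0, "rx": 0, "ry": 0, "rz": 0},
    {"x": 41.7, "y": 23.5, "z": 0, "rx": 0, "ry": 0, "rz": 0},
    {"x": 41.7, "y": 23.5, "z": 0, "rx": 0, "ry": 0, "rz": 0},
    {"x": 41.7, "y": 23.5, "z": 0, "rx": 0, "ry": 0, "rz": 0},
    {"x": 41.7, "y": 23.5, "z": 0, "rx": 0, "ry": 0, "rz": 0},
    {"x": 41.7, "y": 23.5, "z": 0, "rx": 0, "ry": 0, "rz": 0},
    {"x": 41.7, "y": 23.5, "z": 0, "rx": 0, "ry": 0, "rz": 0},
    {"x": 0, "y": 0, "z": 0, "rx": 0, "ry": 0, "rz": -0.068},
    {"x": 0, "y": 0, "z": 0, "rx": 0, "ry": 0, "rz": 0},
  ],
)

```text
time_s: 4.9
ee_pos: [518.9, 111.3, 213.5]
ee_rot: [-180.0, 0.0, 94.0]
force: [-0.1, 0.1, 0.3]
gripper_width: 70.3
gripper_force: 0.0
```

>>> move_arm(
  plan=[
    {"x": 0, "y": 0, "z": 40, "rx": 0, "ry": 0, "rz": 0},
    {"x": 0, "y": 0, "z": 40, "rx": 0, "ry": 0, "rz": 0},
    {"x": 0, "y": 0, "z": 35, "rx": 0, "ry": 0, "rz": 0},
    {"x": 0, "y": 0, "z": 25, "rx": 0, "ry": 0, "rz": 0},
    {"x": 0, "y": 0, "z": 10, "rx": 0, "ry": 0, "rz": 0},
    {"x": 0, "y": 0, "z": 0, "rx": 0, "ry": 0, "rz": 0},
  ],
)

```text
time_s: 5.5
ee_pos: [517.8, 109.4, 63.2]
ee_rot: [-179.9, 0.0, 93.8]
force: [-0.3, 0.0, 0.6]
gripper_width: 70.3
gripper_force: 0.0
```

>>> move_arm(
  plan=[
    {"x": 0, "y": 0, "z": 0, "rx": 0, "ry": 0, "rz": 0},
    {"x": 0, "y": 0, "z": 0, "rx": 0, "ry": 0, "rz": 0},
    {"x": 0, "y": 0, "z": 0, "rx": 0, "ry": 0, "rz": 0},
    {"x": 0, "y": 0, "z": 0, "rx": 0, "ry": 0, "rz": 0},
    {"x": 0, "y": 0, "z": 0, "rx": 0, "ry": 0, "rz": 0},
    {"x": 0, "y": 0, "z": 0, "rx": 0, "ry": 0, "rz": 0},
    {"x": 0, "y": 0, "z": 0, "rx": 0, "ry": 0, "rz": 0},
    {"x": 0, "y": 0, "z": 0, "rx": 0, "ry": 0, "rz": 0},
  ],
  grip=0,
  squeeze=25,
)

```text
time_s: 6.3
ee_pos: [518.9, 110.2, 64.5]
ee_rot: [180.0, -0.0, 93.9]
force: [-0.5, 0.6, 6.3]
gripper_width: 36.1
gripper_force: 25.0
```

>>> move_arm(
  plan=[
    {"x": 0, "y": 0, "z": -5, "rx": 0, "ry": 0, "rz": 0},
    {"x": 0, "y": 0, "z": -20, "rx": 0, "ry": 0, "rz": 0},
    {"x": 0, "y": 0, "z": -30, "rx": 0, "ry": 0, "rz": 0},
    {"x": 0, "y": 0, "z": -25, "rx": 0, "ry": 0, "rz": 0},
    {"x": 0, "y": 0, "z": 0, "rx": 0, "ry": 0, "rz": 0},
  ],
)

```text
time_s: 6.8
ee_pos: [520.9, 110.6, 146.7]
ee_rot: [179.6, -0.0, 93.9]
force: [0.6, 0.3, -3.0]
gripper_width: 35.9
gripper_force: 25.0
```

>>> move_arm(
  plan=[
    {"x": 14, "y": 7, "z": 0, "rx": 0, "ry": 0, "rz": 0},
    {"x": 29, "y": 14, "z": 0, "rx": 0, "ry": 0, "rz": 0},
    {"x": 29, "y": 14, "z": 0, "rx": 0, "ry": 0, "rz": 0},
    {"x": 29, "y": 14, "z": 0, "rx": 0, "ry": 0, "rz": 0},
    {"x": 29, "y": 14, "z": 0, "rx": 0, "ry": 0, "rz": 0},
    {"x": 28, "y": 14, "z": 0, "rx": 0, "ry": 0, "rz": 0},
    {"x": 13, "y": 6, "z": 0, "rx": 0, "ry": 0, "rz": 0},
    {"x": 0, "y": 0, "z": 0, "rx": 0, "ry": 0, "rz": 0},
    {"x": 0, "y": 0, "z": 0, "rx": 0, "ry": 0, "rz": 0},
  ],
)

```text
time_s: 7.7
ee_pos: [588.8, 285.7, 142.3]
ee_rot: [-179.8, 0.1, 93.9]
force: [-0.4, 0.1, -2.8]
gripper_width: 36.0
gripper_force: 25.0
```

>>> move_arm(
  plan=[
    {"x": 0, "y": 0, "z": 20, "rx": 0, "ry": 0, "rz": 0},
    {"x": 0, "y": 0, "z": 25, "rx": 0, "ry": 0, "rz": 0},
    {"x": 0, "y": 0, "z": 20, "rx": 0, "ry": 0, "rz": 0},
    {"x": 0, "y": 0, "z": 9, "rx": 0, "ry": 0, "rz": 0},
    {"x": 0, "y": 0, "z": 3, "rx": 0, "ry": 0, "rz": 0},
    {"x": 0, "y": 0, "z": 2, "rx": 0, "ry": 0, "rz": 0},
    {"x": 0, "y": 0, "z": 0, "rx": 0, "ry": 0, "rz": 0},
    {"x": 0, "y": 0, "z": 0, "rx": 0, "ry": 0, "rz": 0},
  ],
)

```text
time_s: 8.5
ee_pos: [590.4, 286.6, 66.0]
ee_rot: [179.9, -0.0, 93.9]
force: [-0.3, 0.2, -2.4]
gripper_width: 36.0
gripper_force: 25.0
```

Run:
```python
from h import *
f=grab_frame('scene');save('s1',f['img'][150:330,280:520]); im=cv2.resize(f['img'][150:330,280:520],(720,540)); save('s1',im); print(state()['ee_pos'],state()['force'])
```

```text
[590.41079471 286.59824346  65.8988973 ] [ 0.73118576  0.60844754 -3.28291005]
```

View pics/s1.png

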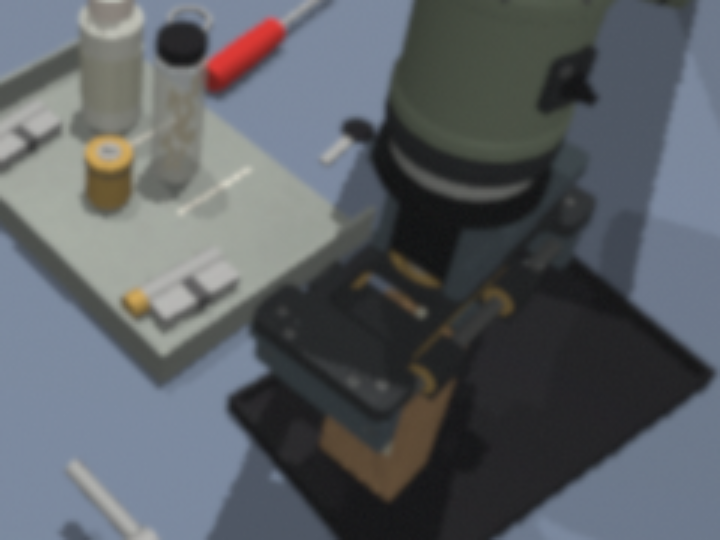

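The carton (around 400,440) hangs just above the tray floor in the gripper. The force still shows its full weight, so I'll lower it further.

>>> move_arm(
  plan=[
    {"x": 0, "y": 0, "z": 1, "rx": 0, "ry": 0, "rz": 0},
    {"x": 0, "y": 0, "z": 0.5, "rx": 0, "ry": 0, "rz": 0},
    {"x": 0, "y": 0, "z": 0, "rx": 0, "ry": 0, "rz": 0},
  ],
)

```text
time_s: 8.85
ee_pos: [590.4, 286.6, 64.5]
ee_rot: [179.9, -0.0, 93.9]
force: [-1.1, -1.1, 3.4]
gripper_width: 36.0
gripper_force: 25.0
```

>>> move_arm(
  plan=[
    {"x": 0, "y": 0, "z": 0, "rx": 0, "ry": 0, "rz": 0},
    {"x": 0, "y": 0, "z": 0, "rx": 0, "ry": 0, "rz": 0},
    {"x": 0, "y": 0, "z": 0, "rx": 0, "ry": 0, "rz": 0},
    {"x": 0, "y": 0, "z": 0, "rx": 0, "ry": 0, "rz": 0},
    {"x": 0, "y": 0, "z": -10, "rx": 0, "ry": 0, "rz": 0},
    {"x": 0, "y": 0, "z": -40, "rx": 0, "ry": 0, "rz": 0},
    {"x": 0, "y": 0, "z": -50, "rx": 0, "ry": 0, "rz": 0},
    {"x": 0, "y": 0, "z": -49, "rx": 0, "ry": 0, "rz": 0},
    {"x": 0, "y": 0, "z": 0, "rx": 0, "ry": 0, "rz": 0.068},
  ],
  grip=0.6,
)

```text
time_s: 9.75
ee_pos: [593.5, 288.2, 222.1]
ee_rot: [179.1, -0.4, 89.9]
force: [0.7, -0.3, 0.1]
gripper_width: 54.7
gripper_force: 0.0
```

>>> move_arm(
  plan=[
    {"x": -41.5, "y": -12.2, "z": 0, "rx": 0, "ry": 0, "rz": 0},
    {"x": -41.5, "y": -12.2, "z": 0, "rx": 0, "ry": 0, "rz": 0},
    {"x": -41.5, "y": -12.2, "z": 0, "rx": 0, "ry": 0, "rz": 0},
    {"x": -41.5, "y": -12.2, "z": 0, "rx": 0, "ry": 0, "rz": 0},
    {"x": -41.5, "y": -12.2, "z": 0, "rx": 0, "ry": 0, "rz": 0},
    {"x": -43, "y": -12.2, "z": 0, "rx": 0, "ry": 0, "rz": 0},
    {"x": 0, "y": 0, "z": 0, "rx": 0, "ry": 0, "rz": 0},
    {"x": 0, "y": 0, "z": 0, "rx": 0, "ry": 0, "rz": 0},
  ],
  grip=0.7,
)

```text
time_s: 10.55
ee_pos: [516.9, 35.4, 213.4]
ee_rot: [179.9, -0.0, 89.9]
force: [-0.4, -0.3, 0.4]
gripper_width: 64.0
gripper_force: 0.0
```

Run:
```python
from h import *
s=state();print(s['ee_pos'],s['ee_rot'])
f=grab_frame('scene')
for l in('lock_carton','pin_tube'):
    m=masks_of('scene',l)[0]; v,u=np.nonzero(m['pixels']); w=pts(f,np.c_[u,v]); w=w[w[:,2]>np.percentile(w[:,2],97)-4]; print(l,m['p'],cv2.minAreaRect(w[:,:2].astype(np.float32)),np.median(w[:,2]))
```

```text
[516.87806191  35.44930906 213.37043735] [ 1.79901206e+02 -3.67232557e-02  8.98729059e+01]
lock_carton 0.76 ((591.3936157226562, 286.2350158691406), (38.06536102294922, 49.762454986572266), 4.848483085632324) 122.79750215762073
pin_tube 0.96 ((518.4479370117188, 36.79519271850586), (34.602134704589844, 33.1796760559082), 6.204031467437744) 126.61395045484609
```

>>> move_arm(
  plan=[
    {"x": 0, "y": 0, "z": 40, "rx": 0, "ry": 0, "rz": 0},
    {"x": 0, "y": 0, "z": 40, "rx": 0, "ry": 0, "rz": 0},
    {"x": 0, "y": 0, "z": 35, "rx": 0, "ry": 0, "rz": 0},
    {"x": 0, "y": 0, "z": 23, "rx": 0, "ry": 0, "rz": 0},
    {"x": 0, "y": 0, "z": 10, "rx": 0, "ry": 0, "rz": 0},
    {"x": 0, "y": 0, "z": 0, "rx": 0, "ry": 0, "rz": 0},
  ],
)

```text
time_s: 11.3
ee_pos: [516.3, 36.8, 63.3]
ee_rot: [-179.9, 0.0, 90.1]
force: [-0.5, -0.5, 0.9]
gripper_width: 63.6
gripper_force: 0.0
```

>>> move_arm(
  plan=[
    {"x": 0, "y": 0, "z": 0, "rx": 0, "ry": 0, "rz": 0},
    {"x": 0, "y": 0, "z": 0, "rx": 0, "ry": 0, "rz": 0},
    {"x": 0, "y": 0, "z": 0, "rx": 0, "ry": 0, "rz": 0},
    {"x": 0, "y": 0, "z": 0, "rx": 0, "ry": 0, "rz": 0},
    {"x": 0, "y": 0, "z": 0, "rx": 0, "ry": 0, "rz": 0},
    {"x": 0, "y": 0, "z": 0, "rx": 0, "ry": 0, "rz": 0},
    {"x": 0, "y": 0, "z": 0, "rx": 0, "ry": 0, "rz": 0},
    {"x": 0, "y": 0, "z": 0, "rx": 0, "ry": 0, "rz": 0},
  ],
  grip=0,
  squeeze=20,
)

```text
time_s: 12.1
ee_pos: [517.2, 35.9, 65.3]
ee_rot: [179.9, -0.0, 90.0]
force: [-1.5, 0.5, 6.3]
gripper_width: 35.7
gripper_force: 20.0
```

>>> move_arm(
  plan=[
    {"x": 0, "y": 0, "z": -5, "rx": 0, "ry": 0, "rz": 0},
    {"x": 0, "y": 0, "z": -20, "rx": 0, "ry": 0, "rz": 0},
    {"x": 0, "y": 0, "z": -30, "rx": 0, "ry": 0, "rz": 0},
    {"x": 0, "y": 0, "z": -25, "rx": 0, "ry": 0, "rz": 0},
    {"x": 0, "y": 0, "z": 0, "rx": 0, "ry": 0, "rz": 0},
  ],
)

```text
time_s: 12.6
ee_pos: [518.8, 36.0, 147.4]
ee_rot: [179.6, -0.0, 90.0]
force: [0.5, 0.4, -1.0]
gripper_width: 36.0
gripper_force: 20.0
```

>>> move_arm(
  plan=[
    {"x": 15, "y": 0, "z": 0, "rx": 0, "ry": 0, "rz": 0},
    {"x": 35, "y": -1, "z": 0, "rx": 0, "ry": 0, "rz": 0},
    {"x": 40, "y": -1, "z": 0, "rx": 0, "ry": 0, "rz": 0},
    {"x": 40, "y": -1, "z": 0, "rx": 0, "ry": 0, "rz": 0},
    {"x": 40, "y": -1, "z": 0, "rx": 0, "ry": 0, "rz": 0},
    {"x": 40, "y": -1, "z": 0, "rx": 0, "ry": 0, "rz": 0},
    {"x": 35, "y": -1, "z": 0, "rx": 0, "ry": 0, "rz": 0},
    {"x": 16, "y": 0, "z": 0, "rx": 0, "ry": 0, "rz": 0},
    {"x": 0, "y": 0, "z": 0, "rx": 0, "ry": 0, "rz": 0},
    {"x": 0, "y": 0, "z": 0, "rx": 0, "ry": 0, "rz": 0},
  ],
)

```text
time_s: 13.6
ee_pos: [509.7, 296.3, 143.0]
ee_rot: [-179.9, 0.1, 90.0]
force: [1.1, -0.3, -1.5]
gripper_width: 35.5
gripper_force: 20.0
```

>>> move_arm(
  plan=[
    {"x": 0, "y": 0, "z": 20, "rx": 0, "ry": 0, "rz": 0},
    {"x": 0, "y": 0, "z": 25, "rx": 0, "ry": 0, "rz": 0},
    {"x": 0, "y": 0, "z": 20, "rx": 0, "ry": 0, "rz": 0},
    {"x": 0, "y": 0, "z": 9, "rx": 0, "ry": 0, "rz": 0},
    {"x": 0, "y": 0, "z": 3, "rx": 0, "ry": 0, "rz": 0},
    {"x": 0, "y": 0, "z": 2, "rx": 0, "ry": 0, "rz": 0},
    {"x": 0, "y": 0, "z": 0, "rx": 0, "ry": 0, "rz": 0},
    {"x": 0, "y": 0, "z": 0.5, "rx": 0, "ry": 0, "rz": 0},
    {"x": 0, "y": 0, "z": 0, "rx": 0, "ry": 0, "rz": 0},
  ],
)

```text
time_s: 14.5
ee_pos: [511.0, 297.1, 65.6]
ee_rot: [179.9, -0.0, 90.0]
force: [0.5, -0.2, -1.6]
gripper_width: 35.6
gripper_force: 20.0
```

>>> move_arm(
  plan=[
    {"x": 0, "y": 0, "z": 0.7, "rx": 0, "ry": 0, "rz": 0},
    {"x": 0, "y": 0, "z": 0.3, "rx": 0, "ry": 0, "rz": 0},
    {"x": 0, "y": 0, "z": 0, "rx": 0, "ry": 0, "rz": 0},
  ],
)

```text
time_s: 14.8
ee_pos: [511.0, 297.2, 65.3]
ee_rot: [179.9, -0.0, 90.0]
force: [-1.3, -0.3, 4.3]
gripper_width: 35.7
gripper_force: 20.0
```

>>> move_arm(
  plan=[
    {"x": 0, "y": 0, "z": 0, "rx": 0, "ry": 0, "rz": 0},
    {"x": 0, "y": 0, "z": 0, "rx": 0, "ry": 0, "rz": 0},
    {"x": 0, "y": 0, "z": 0, "rx": 0, "ry": 0, "rz": 0},
    {"x": 0, "y": 0, "z": 0, "rx": 0, "ry": 0, "rz": 0},
    {"x": 0, "y": 0, "z": -10, "rx": 0, "ry": 0, "rz": 0},
    {"x": 0, "y": 0, "z": -40, "rx": 0, "ry": 0, "rz": 0},
    {"x": 0, "y": 0, "z": -50, "rx": 0, "ry": 0, "rz": 0},
    {"x": 0, "y": 0, "z": -49, "rx": 0, "ry": 0, "rz": 0},
    {"x": 0, "y": 0, "z": 0, "rx": 0, "ry": 0, "rz": 0},
  ],
  grip=0.6,
)

```text
time_s: 15.7
ee_pos: [514.3, 299.0, 221.6]
ee_rot: [179.2, -0.5, 90.0]
force: [0.6, -0.3, -0.3]
gripper_width: 54.7
gripper_force: 0.0
```

>>> move_arm(
  plan=[
    {"x": -42, "y": 0.5, "z": 0, "rx": 0, "ry": 0, "rz": 0},
    {"x": -42, "y": 0.5, "z": 0, "rx": 0, "ry": 0, "rz": 0},
    {"x": -42, "y": 0.5, "z": 0, "rx": 0, "ry": 0, "rz": 0},
    {"x": -42, "y": 0.5, "z": 0, "rx": 0, "ry": 0, "rz": 0},
    {"x": -42, "y": 0.5, "z": 0, "rx": 0, "ry": 0, "rz": 0},
    {"x": -42, "y": 0.5, "z": 0, "rx": 0, "ry": 0, "rz": 0},
    {"x": -42, "y": 0.5, "z": 0, "rx": 0, "ry": 0, "rz": 0},
    {"x": -40, "y": 1, "z": 0, "rx": 0, "ry": 0, "rz": 0},
    {"x": 0, "y": 0, "z": 0, "rx": 0, "ry": 0, "rz": 0},
    {"x": 0, "y": 0, "z": 0, "rx": 0, "ry": 0, "rz": 0},
  ],
  grip=0.8,
)

```text
time_s: 16.7
ee_pos: [515.1, -37.6, 213.1]
ee_rot: [180.0, -0.0, 89.9]
force: [-0.7, 0.6, 1.1]
gripper_width: 72.7
gripper_force: 0.0
```

Run:
```python
from h import *
s=state();print(s['ee_pos'],s['ee_rot'])
f=grab_frame('scene')
for l in('lock_carton','pin_tube','spray_can'):
    m=masks_of('scene',l)[0]; v,u=np.nonzero(m['pixels']); w=pts(f,np.c_[u,v]); w=w[w[:,2]>np.percentile(w[:,2],97)-4]; print(l,m['p'],cv2.minAreaRect(w[:,:2].astype(np.float32)),np.median(w[:,2]))
```

```text
[515.06842944 -37.55038902 213.08947356] [ 1.79990330e+02 -3.08628773e-02  8.98739831e+01]
lock_carton 0.58 ((591.4581298828125, 285.9965515136719), (37.210262298583984, 50.86063003540039), 2.896700143814087) 122.78301044237601
pin_tube 0.68 ((512.6680297851562, 297.7768859863281), (33.91327667236328, 33.02617645263672), 53.7375373840332) 126.53733017485285
spray_can 0.73 ((516.9927368164062, -37.70000457763672), (31.271223068237305, 30.539592742919922), 81.75198364257812) 124.4931503817566
```

>>> move_arm(
  plan=[
    {"x": 0, "y": 0, "z": 40, "rx": 0, "ry": 0, "rz": 0},
    {"x": 0, "y": 0, "z": 40, "rx": 0, "ry": 0, "rz": 0},
    {"x": 0, "y": 0, "z": 35, "rx": 0, "ry": 0, "rz": 0},
    {"x": 0, "y": 0, "z": 26, "rx": 0, "ry": 0, "rz": 0},
    {"x": 0, "y": 0, "z": 12, "rx": 0, "ry": 0, "rz": 0},
    {"x": 0, "y": 0, "z": 0, "rx": 0, "ry": 0, "rz": 0},
  ],
)

```text
time_s: 17.5
ee_pos: [514.3, -36.2, 58.7]
ee_rot: [-179.8, -0.0, 90.1]
force: [-0.6, -0.0, -0.1]
gripper_width: 72.8
gripper_force: 0.0
```

>>> move_arm(
  plan=[
    {"x": 0, "y": 0, "z": 0, "rx": 0, "ry": 0, "rz": 0},
    {"x": 0, "y": 0, "z": 0, "rx": 0, "ry": 0, "rz": 0},
    {"x": 0, "y": 0, "z": 0, "rx": 0, "ry": 0, "rz": 0},
    {"x": 0, "y": 0, "z": 0, "rx": 0, "ry": 0, "rz": 0},
    {"x": 0, "y": 0, "z": 0, "rx": 0, "ry": 0, "rz": 0},
    {"x": 0, "y": 0, "z": 0, "rx": 0, "ry": 0, "rz": 0},
    {"x": 0, "y": 0, "z": 0, "rx": 0, "ry": 0, "rz": 0},
    {"x": 0, "y": 0, "z": 0, "rx": 0, "ry": 0, "rz": 0},
  ],
  grip=0,
  squeeze=20,
)

```text
time_s: 18.3
ee_pos: [515.7, -37.2, 60.9]
ee_rot: [179.9, 0.0, 90.0]
force: [-1.9, 0.0, 6.4]
gripper_width: 45.5
gripper_force: 20.0
```

>>> move_arm(
  plan=[
    {"x": 0, "y": 0, "z": -5, "rx": 0, "ry": 0, "rz": 0},
    {"x": 0, "y": 0, "z": -20, "rx": 0, "ry": 0, "rz": 0},
    {"x": 0, "y": 0, "z": -30, "rx": 0, "ry": 0, "rz": 0},
    {"x": 0, "y": 0, "z": -25, "rx": 0, "ry": 0, "rz": 0},
    {"x": 0, "y": 0, "z": 0, "rx": 0, "ry": 0, "rz": 0},
    {"x": 0, "y": 0, "z": 0, "rx": 0, "ry": 0, "rz": 0},
  ],
)

```text
time_s: 18.9
ee_pos: [514.7, -37.1, 139.4]
ee_rot: [-180.0, 0.0, 90.0]
force: [-0.7, -0.4, -3.3]
gripper_width: 45.2
gripper_force: 20.0
```

>>> move_arm(
  plan=[
    {"x": 15, "y": -6, "z": 0, "rx": 0, "ry": 0, "rz": 0},
    {"x": 35, "y": -15, "z": 0, "rx": 0, "ry": 0, "rz": 0},
    {"x": 40, "y": -18, "z": 0, "rx": 0, "ry": 0, "rz": 0},
    {"x": 40, "y": -18, "z": 0, "rx": 0, "ry": 0, "rz": 0},
    {"x": 40, "y": -12, "z": 0, "rx": 0, "ry": 0, "rz": 0},
    {"x": 40, "y": -8, "z": 0, "rx": 0, "ry": 0, "rz": 0},
    {"x": 40, "y": -5, "z": 0, "rx": 0, "ry": 0, "rz": 0},
    {"x": 40, "y": -2, "z": 0, "rx": 0, "ry": 0, "rz": 0},
    {"x": 35, "y": 0, "z": 0, "rx": 0, "ry": 0, "rz": 0},
    {"x": 19, "y": 0, "z": 0, "rx": 0, "ry": 0, "rz": 0},
  ],
)

```text
time_s: 19.9
ee_pos: [429.2, 309.6, 138.1]
ee_rot: [-179.8, 0.0, 90.1]
force: [-0.1, -0.9, -2.8]
gripper_width: 45.5
gripper_force: 20.0
```

>>> move_arm(
  plan=[
    {"x": 0, "y": 0, "z": 0, "rx": 0, "ry": 0, "rz": 0},
    {"x": 0, "y": 0, "z": 20, "rx": 0, "ry": 0, "rz": 0},
    {"x": 0, "y": 0, "z": 25, "rx": 0, "ry": 0, "rz": 0},
    {"x": 0, "y": 0, "z": 20, "rx": 0, "ry": 0, "rz": 0},
    {"x": 0, "y": 0, "z": 9, "rx": 0, "ry": 0, "rz": 0},
    {"x": 0, "y": 0, "z": 3, "rx": 0, "ry": 0, "rz": 0},
    {"x": 0, "y": 0, "z": 2, "rx": 0, "ry": 0, "rz": 0},
    {"x": 0, "y": 0, "z": 0.6, "rx": 0, "ry": 0, "rz": 0},
    {"x": 0, "y": 0, "z": 0.6, "rx": 0, "ry": 0, "rz": 0},
    {"x": 0, "y": 0, "z": 0, "rx": 0, "ry": 0, "rz": 0},
  ],
)

```text
time_s: 20.9
ee_pos: [431.6, 307.2, 60.9]
ee_rot: [179.9, -0.0, 90.0]
force: [-1.4, -0.5, 5.7]
gripper_width: 45.6
gripper_force: 20.0
```

>>> move_arm(
  plan=[
    {"x": 0, "y": 0, "z": 0, "rx": 0, "ry": 0, "rz": 0},
    {"x": 0, "y": 0, "z": 0, "rx": 0, "ry": 0, "rz": 0},
    {"x": 0, "y": 0, "z": 0, "rx": 0, "ry": 0, "rz": 0},
    {"x": 0, "y": 0, "z": 0, "rx": 0, "ry": 0, "rz": 0},
    {"x": 0, "y": 0, "z": -10, "rx": 0, "ry": 0, "rz": 0},
    {"x": 0, "y": 0, "z": -40, "rx": 0, "ry": 0, "rz": 0},
    {"x": 0, "y": 0, "z": -50, "rx": 0, "ry": 0, "rz": 0},
    {"x": 0, "y": 0, "z": -50, "rx": 0, "ry": 0, "rz": 0},
    {"x": 0, "y": 0, "z": 0, "rx": 0, "ry": 0, "rz": 0},
  ],
  grip=0.68,
)

```text
time_s: 21.8
ee_pos: [434.8, 309.4, 217.8]
ee_rot: [179.2, -0.5, 90.0]
force: [0.1, -0.1, 0.2]
gripper_width: 61.9
gripper_force: 0.0
```

>>> move_arm(
  plan=[
    {"x": -35, "y": 17.5, "z": 0, "rx": 0, "ry": 0, "rz": 0},
    {"x": -35, "y": 17.5, "z": 0, "rx": 0, "ry": 0, "rz": 0},
    {"x": -35, "y": 17.5, "z": 0, "rx": 0, "ry": 0, "rz": 0},
    {"x": -35, "y": 17.5, "z": 0, "rx": 0, "ry": 0, "rz": 0},
    {"x": -35, "y": 17.5, "z": 0, "rx": 0, "ry": 0, "rz": 0},
    {"x": -35, "y": 17.5, "z": 0, "rx": 0, "ry": 0, "rz": 0},
    {"x": -35, "y": 17.5, "z": 0, "rx": 0, "ry": 0, "rz": 0},
    {"x": -35.5, "y": 17.5, "z": 0, "rx": 0, "ry": 0, "rz": 0},
    {"x": 0, "y": 0, "z": 0, "rx": 0, "ry": 0, "rz": 0},
    {"x": 0, "y": 0, "z": 0, "rx": 0, "ry": 0, "rz": 0},
  ],
  grip=0.7,
)

```text
time_s: 22.8
ee_pos: [571.0, 25.9, 209.3]
ee_rot: [-179.9, -0.0, 89.9]
force: [-0.1, 0.6, -0.0]
gripper_width: 63.8
gripper_force: 0.0
```

Run:
```python
from h import *
s=state();print(s['ee_pos'],s['ee_rot'])
f=grab_frame('scene'); save('s2',cv2.resize(f['img'][100:330,220:520],(780,598)))
for l in('lock_carton','pin_tube','spray_can','rim_cylinder'):
    m=masks_of('scene',l)[0]; v,u=np.nonzero(m['pixels']); w=pts(f,np.c_[u,v]); w=w[w[:,2]>np.percentile(w[:,2],97)-4]; print(l,m['p'],cv2.minAreaRect(w[:,:2].astype(np.float32)),np.median(w[:,2]))
```

```text
[570.95015491  25.93721616 209.31266636] [-1.79933902e+02 -2.66304242e-02  8.98954500e+01]
lock_carton 0.94 ((591.4556884765625, 286.33013916015625), (37.87007522583008, 49.98117446899414), 5.356866359710693) 122.73832355630968
pin_tube 0.73 ((512.7733154296875, 297.2175598144531), (32.99072265625, 32.759613037109375), 60.68863296508789) 126.6803185124485
spray_can 0.78 ((433.4443054199219, 307.6562194824219), (29.50360870361328, 31.43006706237793), 55.17937088012695) 124.63855050452283
rim_cylinder 0.78 ((573.0424194335938, 25.328401565551758), (33.73291015625, 29.947677612304688), 63.52525329589844) 46.68752609969615
```

View pics/s2.png

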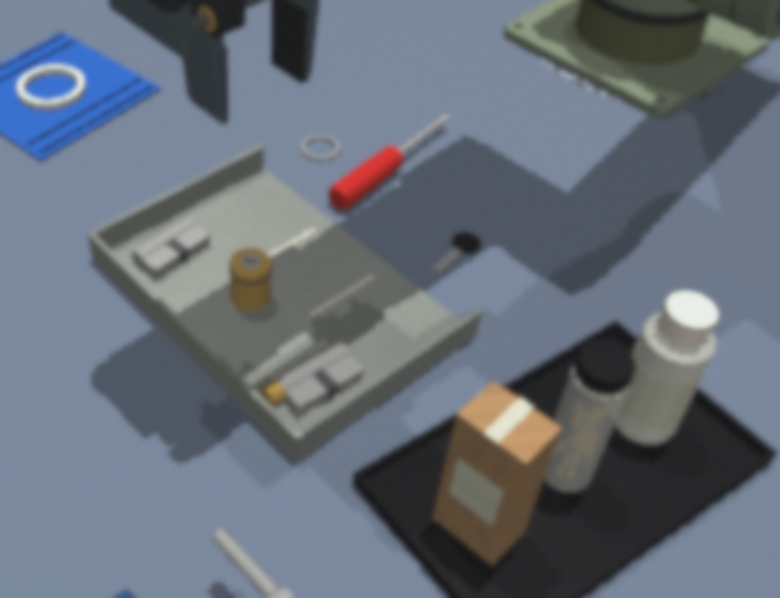

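The can, tube and carton stand upright in the tray at (668,370), (590,420) and (497,475). The brass cylinder at (251,280) is free, so I'm fetching it.

>>> move_arm(
  plan=[
    {"x": 0, "y": 0, "z": 40, "rx": 0, "ry": 0, "rz": 0},
    {"x": 0, "y": 0, "z": 45, "rx": 0, "ry": 0, "rz": 0},
    {"x": 0, "y": 0, "z": 45, "rx": 0, "ry": 0, "rz": 0},
    {"x": 0, "y": 0, "z": 35, "rx": 0, "ry": 0, "rz": 0},
    {"x": 0, "y": 0, "z": 20, "rx": 0, "ry": 0, "rz": 0},
    {"x": 0, "y": 0, "z": 5, "rx": 0, "ry": 0, "rz": 0},
    {"x": 0, "y": 0, "z": 0, "rx": 0, "ry": 0, "rz": 0},
  ],
)

```text
time_s: 23.75
ee_pos: [571.0, 27.0, 19.6]
ee_rot: [-180.0, 0.0, 90.1]
force: [-1.0, 0.5, -0.0]
gripper_width: 64.0
gripper_force: 0.0
```

>>> move_arm(
  plan=[
    {"x": 0, "y": 0, "z": 0, "rx": 0, "ry": 0, "rz": 0},
    {"x": 0, "y": 0, "z": 0, "rx": 0, "ry": 0, "rz": 0},
    {"x": 0, "y": 0, "z": 0, "rx": 0, "ry": 0, "rz": 0},
    {"x": 0, "y": 0, "z": 0, "rx": 0, "ry": 0, "rz": 0},
    {"x": 0, "y": 0, "z": 0, "rx": 0, "ry": 0, "rz": 0},
    {"x": 0, "y": 0, "z": 0, "rx": 0, "ry": 0, "rz": 0},
    {"x": 0, "y": 0, "z": 0, "rx": 0, "ry": 0, "rz": 0},
    {"x": 0, "y": 0, "z": 0, "rx": 0, "ry": 0, "rz": 0},
  ],
  grip=0,
  squeeze=25,
)

```text
time_s: 24.55
ee_pos: [571.6, 26.4, 20.5]
ee_rot: [179.9, 0.0, 90.0]
force: [-1.1, -1.2, 5.5]
gripper_width: 33.5
gripper_force: 25.0
```

>>> move_arm(
  plan=[
    {"x": 0, "y": 0, "z": -5, "rx": 0, "ry": 0, "rz": 0},
    {"x": 0, "y": 0, "z": -25, "rx": 0, "ry": 0, "rz": 0},
    {"x": 0, "y": 0, "z": -40, "rx": 0, "ry": 0, "rz": 0},
    {"x": 0, "y": 0, "z": -30, "rx": 0, "ry": 0, "rz": 0},
    {"x": 0, "y": 0, "z": 0, "rx": 0, "ry": 0, "rz": 0},
    {"x": 0, "y": 0, "z": 0, "rx": 0, "ry": 0, "rz": 0},
  ],
)

```text
time_s: 25.15
ee_pos: [570.8, 26.4, 119.5]
ee_rot: [-180.0, 0.0, 90.0]
force: [-0.4, 0.9, -2.1]
gripper_width: 33.4
gripper_force: 25.0
```

>>> move_arm(
  plan=[
    {"x": -20, "y": -2, "z": 0, "rx": 0, "ry": 0, "rz": 0},
    {"x": -40, "y": -4, "z": 0, "rx": 0, "ry": 0, "rz": 0},
    {"x": -43, "y": -4, "z": 0, "rx": 0, "ry": 0, "rz": 0},
    {"x": -43, "y": -4, "z": 0, "rx": 0, "ry": 0, "rz": 0},
    {"x": -43, "y": -4, "z": 0, "rx": 0, "ry": 0, "rz": 0},
    {"x": -43, "y": -4, "z": 0, "rx": 0, "ry": 0, "rz": 0},
    {"x": -43, "y": -4, "z": 0, "rx": 0, "ry": 0, "rz": 0},
    {"x": -40, "y": -4, "z": 0, "rx": 0, "ry": 0, "rz": 0},
    {"x": -30, "y": -2, "z": 0, "rx": 0, "ry": 0, "rz": 0},
    {"x": -13, "y": -0.5, "z": 0, "rx": 0, "ry": 0, "rz": 0},
  ],
)

```text
time_s: 26.15
ee_pos: [536.9, -333.7, 117.0]
ee_rot: [-179.8, -0.1, 89.8]
force: [0.5, 1.2, -1.8]
gripper_width: 33.5
gripper_force: 25.0
```

>>> move_arm(
  plan=[
    {"x": 0, "y": 0, "z": 0, "rx": 0, "ry": 0, "rz": 0},
    {"x": 0, "y": 0, "z": 0, "rx": 0, "ry": 0, "rz": 0},
    {"x": 0, "y": 0, "z": 30, "rx": 0, "ry": 0, "rz": 0},
    {"x": 0, "y": 0, "z": 30, "rx": 0, "ry": 0, "rz": 0},
    {"x": 0, "y": 0, "z": 15, "rx": 0, "ry": 0, "rz": 0},
    {"x": 0, "y": 0, "z": 0, "rx": 0, "ry": 0, "rz": 0},
  ],
)

```text
time_s: 26.75
ee_pos: [537.1, -328.4, 42.0]
ee_rot: [-179.7, -0.2, 90.1]
force: [-0.4, -0.1, -1.7]
gripper_width: 33.5
gripper_force: 25.0
```

Run:
```python
from h import *
s=state();print(s['ee_pos'],s['ee_rot'])
f=grab_frame('scene'); g=grab_frame('top'); o=np.hstack([cv2.resize(f['img'][90:190,190:290],(400,400),interpolation=cv2.INTER_CUBIC),cv2.resize(g['img'][170:270,430:530],(400,400),interpolation=cv2.INTER_CUBIC)]); save('s3',o)
```

```text
[ 537.09434252 -328.37619615   41.96360483] [-179.67704096   -0.23238832   90.11391239]
```

View pics/s3.png

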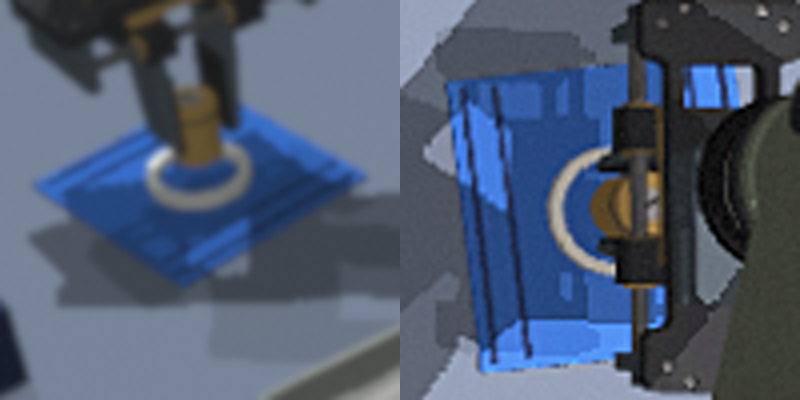

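The cylinder hangs over the ring, with the ring centre near (198,178) in the left panel and the cylinder above it. I'm lowering it.

>>> move_arm(
  plan=[
    {"x": 0, "y": 0, "z": 0, "rx": 0, "ry": 0, "rz": 0},
    {"x": 0, "y": 0, "z": 0, "rx": 0, "ry": 0, "rz": 0},
    {"x": 0, "y": 0, "z": 14, "rx": 0, "ry": 0, "rz": 0},
    {"x": 0, "y": 0, "z": 7, "rx": 0, "ry": 0, "rz": 0},
    {"x": 0, "y": 0, "z": 2, "rx": 0, "ry": 0, "rz": 0},
    {"x": 0, "y": 0, "z": 1, "rx": 0, "ry": 0, "rz": 0},
    {"x": 0, "y": 0, "z": 0.6, "rx": 0, "ry": 0, "rz": 0},
    {"x": 0, "y": 0, "z": 0.6, "rx": 0, "ry": 0, "rz": 0},
    {"x": 0, "y": 0, "z": 0, "rx": 0, "ry": 0, "rz": 0},
  ],
)

```text
time_s: 27.75
ee_pos: [538.3, -331.4, 20.5]
ee_rot: [-180.0, -0.0, 90.0]
force: [-3.1, 1.8, 6.3]
gripper_width: 33.7
gripper_force: 25.0
```

>>> move_arm(
  plan=[
    {"x": 0, "y": 0, "z": 0, "rx": 0, "ry": 0, "rz": 0},
    {"x": 0, "y": 0, "z": 0, "rx": 0, "ry": 0, "rz": 0},
    {"x": 0, "y": 0, "z": 0, "rx": 0, "ry": 0, "rz": 0},
    {"x": 0, "y": 0, "z": 0, "rx": 0, "ry": 0, "rz": 0},
    {"x": 0, "y": 0, "z": -10, "rx": 0, "ry": 0, "rz": 0},
    {"x": 0, "y": 0, "z": -40, "rx": 0, "ry": 0, "rz": 0},
    {"x": 0, "y": 0, "z": -50, "rx": 0, "ry": 0, "rz": 0},
    {"x": 0, "y": 0, "z": -50, "rx": 0, "ry": 0, "rz": 0},
    {"x": 0, "y": 0, "z": -40, "rx": 0, "ry": 0, "rz": 0},
    {"x": 0, "y": 0, "z": 0, "rx": 0, "ry": 0, "rz": 0},
  ],
  grip=0.55,
)

```text
time_s: 28.75
ee_pos: [541.7, -333.5, 217.8]
ee_rot: [179.3, 0.5, 90.0]
force: [0.1, -0.2, -0.1]
gripper_width: 50.6
gripper_force: 0.0
```

>>> move_arm(
  plan=[
    {"x": 40, "y": -6.7, "z": 0, "rx": 0, "ry": 0, "rz": 0},
    {"x": 40, "y": -6.7, "z": 0, "rx": 0, "ry": 0, "rz": 0},
    {"x": 40, "y": -6.7, "z": 0, "rx": 0, "ry": 0, "rz": 0},
    {"x": 40, "y": -6.7, "z": 0, "rx": 0, "ry": 0, "rz": 0},
    {"x": 40, "y": -6.7, "z": 0, "rx": 0, "ry": 0, "rz": 0},
    {"x": 40, "y": -6.7, "z": 0, "rx": 0, "ry": 0, "rz": 0},
    {"x": 40, "y": -6.7, "z": 0, "rx": 0, "ry": 0, "rz": 0},
    {"x": 40, "y": -6.7, "z": 0, "rx": 0, "ry": 0, "rz": 0},
  ],
)

```text
time_s: 29.55
ee_pos: [484.2, -10.1, 209.3]
ee_rot: [-180.0, -0.0, 90.0]
force: [0.6, 1.0, -0.4]
gripper_width: 50.1
gripper_force: 0.0
```

>>> move_arm(
  plan=[
    {"x": 40, "y": -6.7, "z": 0, "rx": 0, "ry": 0, "rz": 0},
    {"x": 40, "y": -6.7, "z": 0, "rx": 0, "ry": 0, "rz": 0},
    {"x": 40, "y": -6.7, "z": 0, "rx": 0, "ry": 0, "rz": 0},
    {"x": 40, "y": -6.7, "z": 0, "rx": 0, "ry": 0, "rz": 0},
    {"x": 40, "y": -6.7, "z": 0, "rx": 0, "ry": 0, "rz": 0},
    {"x": 40, "y": -6.7, "z": 0, "rx": 0, "ry": 0, "rz": 0},
    {"x": 40, "y": -6.7, "z": 0, "rx": 0, "ry": 0, "rz": 0},
    {"x": 38.5, "y": -6.5, "z": 0, "rx": 0, "ry": 0, "rz": 0},
    {"x": 0, "y": 0, "z": 0, "rx": 0, "ry": 0, "rz": 0},
    {"x": 0, "y": 0, "z": 0, "rx": 0, "ry": 0, "rz": 0},
  ],
  grip=0.7,
)

```text
time_s: 30.55
ee_pos: [431.1, 307.1, 208.9]
ee_rot: [-179.9, 0.1, 90.1]
force: [1.1, -0.6, -0.3]
gripper_width: 64.0
gripper_force: 0.0
```

Run:
```python
from h import *
s=state();print(s['ee_pos'],s['ee_rot'],s['gripper_width'])
f=grab_frame('scene'); g=grab_frame('top'); o=np.hstack([cv2.resize(f['img'][90:190,190:290],(400,400),interpolation=cv2.INTER_CUBIC),cv2.resize(g['img'][170:270,430:530],(400,400),interpolation=cv2.INTER_CUBIC)]); save('s4',o)
for c,F in(('scene',f),('top',g)):
    m=masks_of(c,'rim_cylinder')[0]; v,u=np.nonzero(m['pixels']); w=pts(F,np.c_[u,v]); w=w[w[:,2]>np.percentile(w[:,2],97)-4]; print(c,m['p'],cv2.minAreaRect(w[:,:2].astype(np.float32)),np.median(w[:,2]))
```

```text
[431.0984873  307.06166416 208.90600935] [-1.79947649e+02  8.08369307e-02  9.01151332e+01] 64.04988058405416
scene 0.71 ((539.3052368164062, -332.14251708984375), (31.66741180419922, 32.83457946777344), 1.962806224822998) 46.79178488609226
top 0.75 ((539.2590942382812, -331.54425048828125), (30.851144790649414, 32.34566879272461), 58.99030303955078) 46.46132418540657
```

View pics/s4.png

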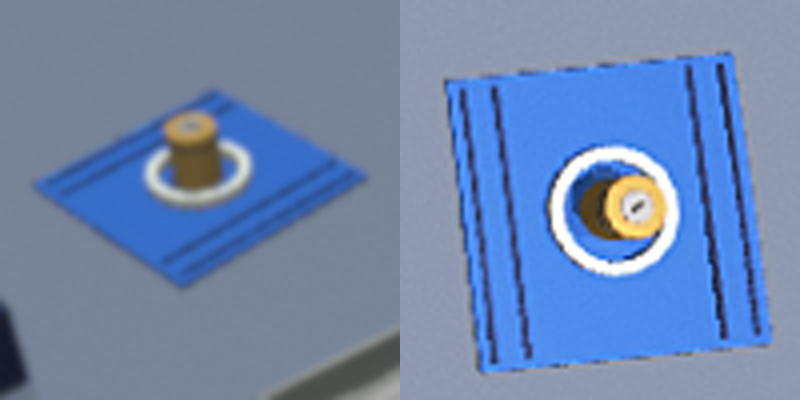

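The cylinder stands upright inside the ring, keyway up, at (635,207) in the right panel. Next I return the can.

>>> move_arm(
  plan=[
    {"x": 0, "y": 0, "z": 40, "rx": 0, "ry": 0, "rz": 0},
    {"x": 0, "y": 0, "z": 40, "rx": 0, "ry": 0, "rz": 0},
    {"x": 0, "y": 0, "z": 35, "rx": 0, "ry": 0, "rz": 0},
    {"x": 0, "y": 0, "z": 24, "rx": 0, "ry": 0, "rz": 0},
    {"x": 0, "y": 0, "z": 10, "rx": 0, "ry": 0, "rz": 0},
    {"x": 0, "y": 0, "z": 0, "rx": 0, "ry": 0, "rz": 0},
    {"x": 0, "y": 0, "z": 0, "rx": 0, "ry": 0, "rz": 0},
  ],
)

```text
time_s: 31.45
ee_pos: [432.7, 307.1, 61.6]
ee_rot: [179.9, -0.1, 90.0]
force: [0.4, 0.4, 0.2]
gripper_width: 64.0
gripper_force: 0.0
```

>>> move_arm(
  plan=[
    {"x": 0, "y": 0, "z": 0, "rx": 0, "ry": 0, "rz": 0},
    {"x": 0, "y": 0, "z": 0, "rx": 0, "ry": 0, "rz": 0},
    {"x": 0, "y": 0, "z": 0, "rx": 0, "ry": 0, "rz": 0},
    {"x": 0, "y": 0, "z": 0, "rx": 0, "ry": 0, "rz": 0},
    {"x": 0, "y": 0, "z": 0, "rx": 0, "ry": 0, "rz": 0},
    {"x": 0, "y": 0, "z": 0, "rx": 0, "ry": 0, "rz": 0},
    {"x": 0, "y": 0, "z": 0, "rx": 0, "ry": 0, "rz": 0},
    {"x": 0, "y": 0, "z": 0, "rx": 0, "ry": 0, "rz": 0},
  ],
  grip=0,
  squeeze=20,
)

```text
time_s: 32.25
ee_pos: [432.0, 307.3, 61.5]
ee_rot: [179.9, -0.0, 90.0]
force: [-2.2, -0.7, 5.0]
gripper_width: 45.3
gripper_force: 20.0
```

>>> move_arm(
  plan=[
    {"x": 0, "y": 0, "z": -5, "rx": 0, "ry": 0, "rz": 0},
    {"x": 0, "y": 0, "z": -20, "rx": 0, "ry": 0, "rz": 0},
    {"x": 0, "y": 0, "z": -30, "rx": 0, "ry": 0, "rz": 0},
    {"x": 0, "y": 0, "z": -25, "rx": 0, "ry": 0, "rz": 0},
    {"x": 0, "y": 0, "z": 0, "rx": 0, "ry": 0, "rz": 0},
    {"x": 0, "y": 0, "z": 0, "rx": 0, "ry": 0, "rz": 0},
  ],
)

```text
time_s: 32.85
ee_pos: [431.3, 306.6, 140.0]
ee_rot: [-180.0, 0.0, 90.0]
force: [-0.3, 0.4, -2.3]
gripper_width: 45.9
gripper_force: 19.9
```

>>> move_arm(
  plan=[
    {"x": -19, "y": 0, "z": 0, "rx": 0, "ry": 0, "rz": 0},
    {"x": -35, "y": 0, "z": 0, "rx": 0, "ry": 0, "rz": 0},
    {"x": -40, "y": 2, "z": 0, "rx": 0, "ry": 0, "rz": 0},
    {"x": -40, "y": 5, "z": 0, "rx": 0, "ry": 0, "rz": 0},
    {"x": -40, "y": 8, "z": 0, "rx": 0, "ry": 0, "rz": 0},
    {"x": -40, "y": 12, "z": 0, "rx": 0, "ry": 0, "rz": 0},
    {"x": -40, "y": 18, "z": 0, "rx": 0, "ry": 0, "rz": 0},
    {"x": -40, "y": 18, "z": 0, "rx": 0, "ry": 0, "rz": 0},
    {"x": -35, "y": 15, "z": 0, "rx": 0, "ry": 0, "rz": 0},
    {"x": -15, "y": 6, "z": 0, "rx": 0, "ry": 0, "rz": 0},
  ],
)

```text
time_s: 33.85
ee_pos: [515.7, -39.9, 138.5]
ee_rot: [-179.8, 0.0, 89.8]
force: [-0.3, 0.3, -2.2]
gripper_width: 45.5
gripper_force: 19.9
```

>>> move_arm(
  plan=[
    {"x": 0, "y": 0, "z": 0, "rx": 0, "ry": 0, "rz": 0},
    {"x": 0, "y": 0, "z": 0, "rx": 0, "ry": 0, "rz": 0},
    {"x": 0, "y": 0, "z": 30, "rx": 0, "ry": 0, "rz": 0},
    {"x": 0, "y": 0, "z": 25, "rx": 0, "ry": 0, "rz": 0},
    {"x": 0, "y": 0, "z": 15, "rx": 0, "ry": 0, "rz": 0},
    {"x": 0, "y": 0, "z": 0, "rx": 0, "ry": 0, "rz": 0},
    {"x": 0, "y": 0, "z": 0, "rx": 0, "ry": 0, "rz": 0},
    {"x": 0, "y": 0, "z": 0, "rx": 0, "ry": 0, "rz": 0},
  ],
)

```text
time_s: 34.65
ee_pos: [516.3, -36.5, 71.5]
ee_rot: [179.9, 0.0, 90.1]
force: [-0.4, -0.1, -2.3]
gripper_width: 45.9
gripper_force: 19.9
```

>>> move_arm(
  plan=[
    {"x": 0, "y": -0.3, "z": 6, "rx": 0, "ry": 0, "rz": 0},
    {"x": 0, "y": 0, "z": 2, "rx": 0, "ry": 0, "rz": 0},
    {"x": 0, "y": 0, "z": 1, "rx": 0, "ry": 0, "rz": 0},
    {"x": 0, "y": 0, "z": 0.5, "rx": 0, "ry": 0, "rz": 0},
    {"x": 0, "y": 0, "z": 0.5, "rx": 0, "ry": 0, "rz": 0},
    {"x": 0, "y": 0, "z": 0, "rx": 0, "ry": 0, "rz": 0},
    {"x": 0, "y": 0, "z": 0, "rx": 0, "ry": 0, "rz": 0},
  ],
)

```text
time_s: 35.35
ee_pos: [515.3, -37.2, 61.5]
ee_rot: [180.0, 0.0, 90.0]
force: [-2.5, 0.3, 5.8]
gripper_width: 45.9
gripper_force: 20.0
```

>>> move_arm(
  plan=[
    {"x": 0, "y": 0, "z": 0, "rx": 0, "ry": 0, "rz": 0},
    {"x": 0, "y": 0, "z": 0, "rx": 0, "ry": 0, "rz": 0},
    {"x": 0, "y": 0, "z": 0, "rx": 0, "ry": 0, "rz": 0},
    {"x": 0, "y": 0, "z": 0, "rx": 0, "ry": 0, "rz": 0},
    {"x": 0, "y": 0, "z": -10, "rx": 0, "ry": 0, "rz": 0},
    {"x": 0, "y": 0, "z": -40, "rx": 0, "ry": 0, "rz": 0},
    {"x": 0, "y": 0, "z": -50, "rx": 0, "ry": 0, "rz": 0},
    {"x": 0, "y": 0, "z": -50, "rx": 0, "ry": 0, "rz": 0},
    {"x": 0, "y": 0, "z": 0, "rx": 0, "ry": 0, "rz": 0},
  ],
  grip=0.7,
)

```text
time_s: 36.25
ee_pos: [519.7, -37.4, 218.5]
ee_rot: [179.1, 0.1, 90.0]
force: [1.0, 0.2, 0.6]
gripper_width: 63.6
gripper_force: 0.0
```

>>> move_arm(
  plan=[
    {"x": 42, "y": -0.5, "z": 0, "rx": 0, "ry": 0, "rz": 0},
    {"x": 42, "y": -0.5, "z": 0, "rx": 0, "ry": 0, "rz": 0},
    {"x": 42, "y": -0.5, "z": 0, "rx": 0, "ry": 0, "rz": 0},
    {"x": 42, "y": -0.5, "z": 0, "rx": 0, "ry": 0, "rz": 0},
    {"x": 42, "y": -0.5, "z": 0, "rx": 0, "ry": 0, "rz": 0},
    {"x": 42, "y": -0.5, "z": 0, "rx": 0, "ry": 0, "rz": 0},
    {"x": 42, "y": -0.5, "z": 0, "rx": 0, "ry": 0, "rz": 0},
    {"x": 40, "y": -1, "z": 0, "rx": 0, "ry": 0, "rz": 0},
    {"x": 0, "y": 0, "z": 0, "rx": 0, "ry": 0, "rz": 0},
    {"x": 0, "y": 0, "z": 0, "rx": 0, "ry": 0, "rz": 0},
  ],
  grip=0.6,
)

```text
time_s: 37.25
ee_pos: [510.4, 297.2, 210.0]
ee_rot: [-180.0, 0.1, 90.1]
force: [-0.2, -0.1, -0.3]
gripper_width: 54.6
gripper_force: 0.0
```

>>> move_arm(
  plan=[
    {"x": 0, "y": 0, "z": 40, "rx": 0, "ry": 0, "rz": 0},
    {"x": 0, "y": 0, "z": 40, "rx": 0, "ry": 0, "rz": 0},
    {"x": 0, "y": 0, "z": 35, "rx": 0, "ry": 0, "rz": 0},
    {"x": 0, "y": 0, "z": 20, "rx": 0, "ry": 0, "rz": 0},
    {"x": 0, "y": 0, "z": 10, "rx": 0, "ry": 0, "rz": 0},
    {"x": 0, "y": 0, "z": 0, "rx": 0, "ry": 0, "rz": 0},
    {"x": 0, "y": 0, "z": 0, "rx": 0, "ry": 0, "rz": 0},
  ],
)

```text
time_s: 37.95
ee_pos: [511.8, 296.6, 66.7]
ee_rot: [179.9, -0.0, 89.9]
force: [-0.1, -1.0, 0.8]
gripper_width: 54.4
gripper_force: 0.0
```

>>> move_arm(
  plan=[
    {"x": 0, "y": 0, "z": 0, "rx": 0, "ry": 0, "rz": 0},
    {"x": 0, "y": 0, "z": 0, "rx": 0, "ry": 0, "rz": 0},
    {"x": 0, "y": 0, "z": 0, "rx": 0, "ry": 0, "rz": 0},
    {"x": 0, "y": 0, "z": 0, "rx": 0, "ry": 0, "rz": 0},
    {"x": 0, "y": 0, "z": 0, "rx": 0, "ry": 0, "rz": 0},
    {"x": 0, "y": 0, "z": 0, "rx": 0, "ry": 0, "rz": 0},
    {"x": 0, "y": 0, "z": 0, "rx": 0, "ry": 0, "rz": 0},
    {"x": 0, "y": 0, "z": 0, "rx": 0, "ry": 0, "rz": 0},
  ],
  grip=0,
  squeeze=20,
)

```text
time_s: 38.75
ee_pos: [511.3, 297.2, 66.4]
ee_rot: [179.9, -0.0, 90.0]
force: [-2.6, -0.8, 5.7]
gripper_width: 35.6
gripper_force: 20.0
```

Run:
```python
from h import *
s=state();print(s['ee_pos'],s['ee_rot'],s['gripper_width'],s['force'])
for c in('scene','top'):
    f=grab_frame(c); m=masks_of(c,'spray_can')[0]; v,u=np.nonzero(m['pixels']); w=pts(f,np.c_[u,v]); w=w[w[:,2]>np.percentile(w[:,2],97)-4]; print(c,m['p'],cv2.minAreaRect(w[:,:2].astype(np.float32)),np.median(w[:,2]))
```

```text
[511.3280137  297.21004192  66.42319287] [ 1.79921846e+02 -3.51121923e-02  9.00081788e+01] 35.573631501566005 [-2.57810929 -0.79160736  5.72096881]
scene 0.76 ((515.3695678710938, -37.535709381103516), (32.22626495361328, 29.237075805664062), 48.876895904541016) 124.44584443964494
top 0.92 ((513.7113647460938, -36.8077392578125), (30.738935470581055, 30.899938583374023), 46.33647537231445) 123.98580396052027
```

>>> move_arm(
  plan=[
    {"x": 0, "y": 0, "z": -5, "rx": 0, "ry": 0, "rz": 0},
    {"x": 0, "y": 0, "z": -20, "rx": 0, "ry": 0, "rz": 0},
    {"x": 0, "y": 0, "z": -30, "rx": 0, "ry": 0, "rz": 0},
    {"x": 0, "y": 0, "z": -25, "rx": 0, "ry": 0, "rz": 0},
    {"x": 0, "y": 0, "z": 0, "rx": 0, "ry": 0, "rz": 0},
    {"x": 0, "y": 0, "z": 0, "rx": 0, "ry": 0, "rz": 0},
  ],
)

```text
time_s: 39.55
ee_pos: [510.4, 296.7, 144.9]
ee_rot: [-180.0, 0.0, 90.0]
force: [0.1, -0.1, -3.0]
gripper_width: 35.6
gripper_force: 20.0
```

>>> move_arm(
  plan=[
    {"x": -16, "y": 0, "z": 0, "rx": 0, "ry": 0, "rz": 0},
    {"x": -35, "y": 1, "z": 0, "rx": 0, "ry": 0, "rz": 0},
    {"x": -40, "y": 1, "z": 0, "rx": 0, "ry": 0, "rz": 0},
    {"x": -40, "y": 1, "z": 0, "rx": 0, "ry": 0, "rz": 0},
    {"x": -40, "y": 1, "z": 0, "rx": 0, "ry": 0, "rz": 0},
    {"x": -40, "y": 1, "z": 0, "rx": 0, "ry": 0, "rz": 0},
    {"x": -35, "y": 1, "z": 0, "rx": 0, "ry": 0, "rz": 0},
    {"x": -15.2, "y": 0.2, "z": 0, "rx": 0, "ry": 0, "rz": 0},
    {"x": 0, "y": 0, "z": 0, "rx": 0, "ry": 0, "rz": 0},
  ],
)

```text
time_s: 40.45
ee_pos: [516.0, 33.5, 144.4]
ee_rot: [-179.8, 0.0, 89.8]
force: [0.8, 0.7, -1.7]
gripper_width: 36.0
gripper_force: 20.0
```

>>> move_arm(
  plan=[
    {"x": 0, "y": 0, "z": 0, "rx": 0, "ry": 0, "rz": 0},
    {"x": 0, "y": 0, "z": 0, "rx": 0, "ry": 0, "rz": 0},
    {"x": 0, "y": 0, "z": 30, "rx": 0, "ry": 0, "rz": 0},
    {"x": 0, "y": 0, "z": 25, "rx": 0, "ry": 0, "rz": 0},
    {"x": 0, "y": 0, "z": 15, "rx": 0, "ry": 0, "rz": 0},
    {"x": 0, "y": 0, "z": 0, "rx": 0, "ry": 0, "rz": 0},
    {"x": 0, "y": 0, "z": 0, "rx": 0, "ry": 0, "rz": 0},
    {"x": 0, "y": 0, "z": 0, "rx": 0, "ry": 0, "rz": 0},
    {"x": 0, "y": 0, "z": 0, "rx": 0, "ry": 0, "rz": 0},
  ],
)

```text
time_s: 41.35
ee_pos: [517.9, 36.0, 76.6]
ee_rot: [179.9, -0.0, 90.0]
force: [0.8, 0.1, -0.8]
gripper_width: 35.6
gripper_force: 20.0
```

>>> move_arm(
  plan=[
    {"x": 0, "y": 0, "z": 6, "rx": 0, "ry": 0, "rz": 0},
    {"x": 0, "y": 0, "z": 2, "rx": 0, "ry": 0, "rz": 0},
    {"x": 0, "y": 0, "z": 1, "rx": 0, "ry": 0, "rz": 0},
    {"x": 0, "y": 0, "z": 0.5, "rx": 0, "ry": 0, "rz": 0},
    {"x": 0, "y": 0, "z": 0.5, "rx": 0, "ry": 0, "rz": 0},
    {"x": 0, "y": 0, "z": 0, "rx": 0, "ry": 0, "rz": 0},
    {"x": 0, "y": 0, "z": 0, "rx": 0, "ry": 0, "rz": 0},
  ],
)

```text
time_s: 42.05
ee_pos: [516.8, 35.6, 66.4]
ee_rot: [-180.0, 0.0, 90.0]
force: [-3.1, -0.0, 6.1]
gripper_width: 35.8
gripper_force: 20.0
```

>>> move_arm(
  plan=[
    {"x": 0, "y": 0, "z": 0, "rx": 0, "ry": 0, "rz": 0},
    {"x": 0, "y": 0, "z": 0, "rx": 0, "ry": 0, "rz": 0},
    {"x": 0, "y": 0, "z": 0, "rx": 0, "ry": 0, "rz": 0},
    {"x": 0, "y": 0, "z": 0, "rx": 0, "ry": 0, "rz": 0},
    {"x": 0, "y": 0, "z": -10, "rx": 0, "ry": 0, "rz": 0},
    {"x": 0, "y": 0, "z": -40, "rx": 0, "ry": 0, "rz": 0},
    {"x": 0, "y": 0, "z": -50, "rx": 0, "ry": 0, "rz": 0},
    {"x": 0, "y": 0, "z": -49, "rx": 0, "ry": 0, "rz": 0},
    {"x": 0, "y": 0, "z": 0, "rx": 0, "ry": 0, "rz": 0},
  ],
  grip=0.6,
)

```text
time_s: 42.95
ee_pos: [521.3, 36.0, 222.4]
ee_rot: [179.1, -0.0, 90.0]
force: [-0.3, -0.8, -0.3]
gripper_width: 54.8
gripper_force: 0.0
```

>>> move_arm(
  plan=[
    {"x": 41.8, "y": 12.2, "z": 0, "rx": 0, "ry": 0, "rz": 0},
    {"x": 41.8, "y": 12.2, "z": 0, "rx": 0, "ry": 0, "rz": 0},
    {"x": 41.8, "y": 12.2, "z": 0, "rx": 0, "ry": 0, "rz": 0},
    {"x": 41.8, "y": 12.2, "z": 0, "rx": 0, "ry": 0, "rz": 0},
    {"x": 41.8, "y": 12.2, "z": 0, "rx": 0, "ry": 0, "rz": 0},
    {"x": 41.8, "y": 12.2, "z": 0, "rx": 0, "ry": 0, "rz": 0},
    {"x": 0, "y": 0, "z": 0, "rx": 0, "ry": 0, "rz": -0.068},
    {"x": 0, "y": 0, "z": 0, "rx": 0, "ry": 0, "rz": 0},
    {"x": 0, "y": 0, "z": 0, "rx": 0, "ry": 0, "rz": 0},
  ],
)

```text
time_s: 43.85
ee_pos: [590.0, 286.1, 214.2]
ee_rot: [-180.0, 0.0, 93.8]
force: [-0.0, -0.7, 0.7]
gripper_width: 54.7
gripper_force: 0.0
```

>>> move_arm(
  plan=[
    {"x": 0, "y": 0, "z": 40, "rx": 0, "ry": 0, "rz": 0},
    {"x": 0, "y": 0, "z": 40, "rx": 0, "ry": 0, "rz": 0},
    {"x": 0, "y": 0, "z": 35, "rx": 0, "ry": 0, "rz": 0},
    {"x": 0, "y": 0, "z": 24, "rx": 0, "ry": 0, "rz": 0},
    {"x": 0, "y": 0, "z": 10, "rx": 0, "ry": 0, "rz": 0},
    {"x": 0, "y": 0, "z": 0, "rx": 0, "ry": 0, "rz": 0},
    {"x": 0, "y": 0, "z": 0, "rx": 0, "ry": 0, "rz": 0},
    {"x": 0, "y": 0, "z": 0, "rx": 0, "ry": 0, "rz": 0},
  ],
)

```text
time_s: 44.65
ee_pos: [591.5, 286.9, 67.5]
ee_rot: [179.8, -0.1, 93.9]
force: [-0.1, -0.3, 0.2]
gripper_width: 54.9
gripper_force: 0.0
```

>>> move_arm(
  plan=[
    {"x": 0, "y": 0, "z": 0, "rx": 0, "ry": 0, "rz": 0},
    {"x": 0, "y": 0, "z": 0, "rx": 0, "ry": 0, "rz": 0},
    {"x": 0, "y": 0, "z": 0, "rx": 0, "ry": 0, "rz": 0},
    {"x": 0, "y": 0, "z": 0, "rx": 0, "ry": 0, "rz": 0},
    {"x": 0, "y": 0, "z": 0, "rx": 0, "ry": 0, "rz": 0},
    {"x": 0, "y": 0, "z": 0, "rx": 0, "ry": 0, "rz": 0},
    {"x": 0, "y": 0, "z": 0, "rx": 0, "ry": 0, "rz": 0},
    {"x": 0, "y": 0, "z": 0, "rx": 0, "ry": 0, "rz": 0},
  ],
  grip=0,
  squeeze=25,
)

```text
time_s: 45.45
ee_pos: [590.5, 286.7, 66.1]
ee_rot: [180.0, -0.0, 93.9]
force: [-1.5, 0.5, 5.3]
gripper_width: 36.0
gripper_force: 25.0
```

Run:
```python
from h import *
s=state();print(s['ee_pos'],s['ee_rot'],s['gripper_width'],s['force'])
for c in('scene','top'):
    f=grab_frame(c); m=masks_of(c,'pin_tube')[0]; v,u=np.nonzero(m['pixels']); w=pts(f,np.c_[u,v]); w=w[w[:,2]>np.percentile(w[:,2],97)-4]; print(c,m['p'],cv2.minAreaRect(w[:,:2].astype(np.float32)),np.median(w[:,2]))
```

```text
[590.5176226  286.68104605  66.14448432] [ 1.79957103e+02 -1.68070881e-02  9.38959092e+01] 35.95918272960695 [-1.45184581  0.47004197  5.26905337]
scene 0.95 ((517.6431274414062, 36.023681640625), (32.109535217285156, 31.577232360839844), 28.161989212036133) 126.75449495534883
top 0.64 ((515.0040893554688, 35.7485237121582), (30.99832534790039, 32.20694351196289), 47.470882415771484) 126.13847115817248
```

>>> move_arm(
  plan=[
    {"x": 0, "y": 0, "z": -5, "rx": 0, "ry": 0, "rz": 0},
    {"x": 0, "y": 0, "z": -20, "rx": 0, "ry": 0, "rz": 0},
    {"x": 0, "y": 0, "z": -30, "rx": 0, "ry": 0, "rz": 0},
    {"x": 0, "y": 0, "z": -25, "rx": 0, "ry": 0, "rz": 0},
    {"x": 0, "y": 0, "z": 0, "rx": 0, "ry": 0, "rz": 0},
    {"x": 0, "y": 0, "z": 0, "rx": 0, "ry": 0, "rz": 0},
  ],
)

```text
time_s: 46.25
ee_pos: [589.7, 286.2, 144.4]
ee_rot: [-179.9, 0.0, 93.9]
force: [-0.3, 0.4, -3.2]
gripper_width: 35.9
gripper_force: 25.0
```

>>> move_arm(
  plan=[
    {"x": -14, "y": -7, "z": 0, "rx": 0, "ry": 0, "rz": 0},
    {"x": -29, "y": -14, "z": 0, "rx": 0, "ry": 0, "rz": 0},
    {"x": -29, "y": -14, "z": 0, "rx": 0, "ry": 0, "rz": 0},
    {"x": -29, "y": -14, "z": 0, "rx": 0, "ry": 0, "rz": 0},
    {"x": -29, "y": -14, "z": 0, "rx": 0, "ry": 0, "rz": 0},
    {"x": -28, "y": -14, "z": 0, "rx": 0, "ry": 0, "rz": 0},
    {"x": -13, "y": -6, "z": 0, "rx": 0, "ry": 0, "rz": 0},
    {"x": 0, "y": 0, "z": 0, "rx": 0, "ry": 0, "rz": 0},
    {"x": 0, "y": 0, "z": 0, "rx": 0, "ry": 0, "rz": 0},
  ],
)

```text
time_s: 47.15
ee_pos: [519.2, 110.7, 144.7]
ee_rot: [-180.0, -0.0, 93.9]
force: [-0.3, 0.6, -2.6]
gripper_width: 35.8
gripper_force: 25.0
```

>>> move_arm(
  plan=[
    {"x": 0, "y": 0, "z": 0, "rx": 0, "ry": 0, "rz": 0},
    {"x": 0, "y": 0, "z": 30, "rx": 0, "ry": 0, "rz": 0},
    {"x": 0, "y": 0, "z": 25, "rx": 0, "ry": 0, "rz": 0},
    {"x": 0, "y": 0, "z": 15, "rx": 0, "ry": 0, "rz": 0},
    {"x": 0, "y": 0, "z": 0, "rx": 0, "ry": 0, "rz": 0},
    {"x": 0, "y": 0, "z": 0, "rx": 0, "ry": 0, "rz": 0},
    {"x": 0, "y": 0, "z": 0, "rx": 0, "ry": 0, "rz": 0},
    {"x": 0, "y": 0, "z": 0, "rx": 0, "ry": 0, "rz": 0},
  ],
)

```text
time_s: 47.95
ee_pos: [520.0, 110.6, 76.6]
ee_rot: [179.9, -0.0, 93.9]
force: [0.4, 0.1, -2.9]
gripper_width: 36.1
gripper_force: 25.0
```

>>> move_arm(
  plan=[
    {"x": 0, "y": -0.4, "z": 6, "rx": 0, "ry": 0, "rz": 0},
    {"x": 0, "y": 0, "z": 2, "rx": 0, "ry": 0, "rz": 0},
    {"x": 0, "y": 0, "z": 1, "rx": 0, "ry": 0, "rz": 0},
    {"x": 0, "y": 0, "z": 0.5, "rx": 0, "ry": 0, "rz": 0},
    {"x": 0, "y": 0, "z": 0.5, "rx": 0, "ry": 0, "rz": 0},
    {"x": 0, "y": 0, "z": 0, "rx": 0, "ry": 0, "rz": 0},
    {"x": 0, "y": 0, "z": 0, "rx": 0, "ry": 0, "rz": 0},
  ],
)

```text
time_s: 48.65
ee_pos: [518.5, 110.1, 66.1]
ee_rot: [-180.0, 0.0, 93.9]
force: [-3.1, -1.1, 5.7]
gripper_width: 36.0
gripper_force: 25.0
```

Seated. I'm releasing, lifting clear and moving back for a final check.

>>> move_arm(
  plan=[
    {"x": 0, "y": 0, "z": 0, "rx": 0, "ry": 0, "rz": 0},
    {"x": 0, "y": 0, "z": 0, "rx": 0, "ry": 0, "rz": 0},
    {"x": 0, "y": 0, "z": 0, "rx": 0, "ry": 0, "rz": 0},
    {"x": 0, "y": 0, "z": 0, "rx": 0, "ry": 0, "rz": 0},
    {"x": 0, "y": 0, "z": -10, "rx": 0, "ry": 0, "rz": 0},
    {"x": 0, "y": 0, "z": -40, "rx": 0, "ry": 0, "rz": 0},
    {"x": 0, "y": 0, "z": -50, "rx": 0, "ry": 0, "rz": 0},
    {"x": 0, "y": 0, "z": -50, "rx": 0, "ry": 0, "rz": 0},
    {"x": 0, "y": 0, "z": 0, "rx": 0, "ry": 0, "rz": 0},
  ],
  grip=0.6,
)

```text
time_s: 49.55
ee_pos: [522.9, 111.1, 223.7]
ee_rot: [179.1, -0.1, 93.9]
force: [-0.4, 0.8, -0.8]
gripper_width: 54.5
gripper_force: 0.0
```

>>> move_arm(
  plan=[
    {"x": 40, "y": -8, "z": 0, "rx": 0, "ry": 0, "rz": 0},
    {"x": 40, "y": -8, "z": 0, "rx": 0, "ry": 0, "rz": 0},
    {"x": 40, "y": -8, "z": 0, "rx": 0, "ry": 0, "rz": 0},
    {"x": 40, "y": -8, "z": 0, "rx": 0, "ry": 0, "rz": 0},
    {"x": 40, "y": -8, "z": 0, "rx": 0, "ry": 0, "rz": 0},
    {"x": 40, "y": -8, "z": 0, "rx": 0, "ry": 0, "rz": 0},
    {"x": 0, "y": 0, "z": 0, "rx": 0, "ry": 0, "rz": 0},
    {"x": 0, "y": 0, "z": 0, "rx": 0, "ry": 0, "rz": 0},
  ],
)

```text
time_s: 50.35
ee_pos: [454.0, 346.7, 215.1]
ee_rot: [-180.0, 0.1, 94.0]
force: [0.9, -0.4, -0.3]
gripper_width: 54.6
gripper_force: 0.0
```

Run:
```python
from h import *
fs={}
for c in('scene','top'):
    f=fs[c]=grab_frame(c)
    for l in('spray_can','pin_tube','lock_carton','rim_cylinder','euro_cylinder','thumbturn_cylinder'):
        M=masks_of(c,l)
        if not M: print(c,l,'-'); continue
        m=M[0]; v,u=np.nonzero(m['pixels']); w=pts(f,np.c_[u,v]); w=w[w[:,2]>np.percentile(w[:,2],97)-4]; r=cv2.minAreaRect(w[:,:2].astype(np.float32)); print(c,l,round(m['p'],2),np.round(np.r_[r[0],r[1],r[2],np.median(w[:,2])],1))
a=cv2.resize(fs['scene']['img'][90:350,190:530],(392,300)); b=cv2.resize(fs['top']['img'][150:310,140:540],(750,300)); o=np.zeros((600,750,3),np.uint8); o[:300,:392]=a; o[300:]=b; save('end',o)
```

```text
scene spray_can 0.64 [517.2 -38.1  30.4  28.5  78.3 124.5]
scene pin_tube 0.95 [519.   36.6  32.5  30.5  87.1 126.7]
scene lock_carton 0.73 [521.  110.9  35.7  48.5   5.3 122.8]
scene rim_cylinder 0.7 [ 538.8 -330.6   35.5   28.9   58.3   47. ]
scene euro_cylinder 0.94 [590.3 -55.8  62.2  31.6   5.9  19.9]
scene thumbturn_cylinder -
top spray_can 0.56 [512.8 -36.9  30.3  30.4   1.5 124. ]
top pin_tube 0.74 [515.4  36.3  32.3  32.2  46.6 126. ]
top lock_carton 0.73 [517.9 110.8  35.9  50.3   4.4 122.2]
top rim_cylinder 0.72 [ 540.1 -331.    31.4   32.2    1.3   46.3]
top euro_cylinder 0.76 [588.2 -57.5  59.1  30.3   1.8  20.2]
top thumbturn_cylinder 0.72 [595.8 129.4  31.   73.4  84.7  20.1]
```

View pics/end.png

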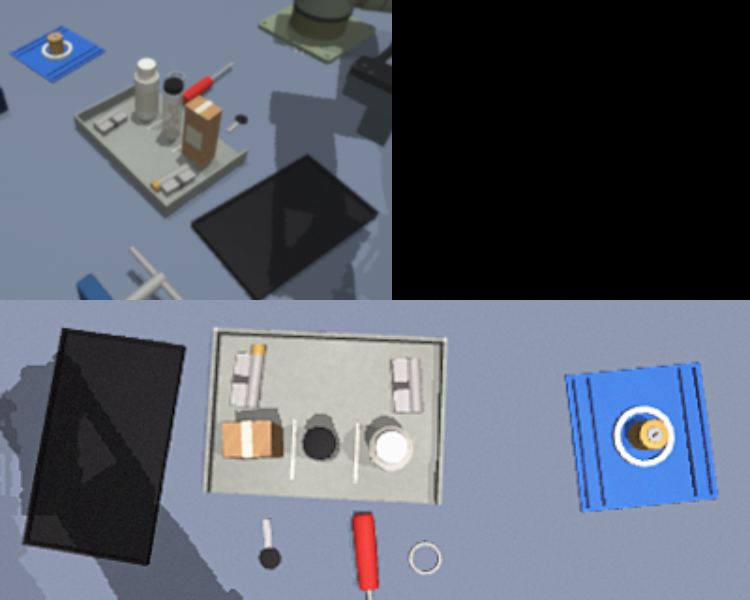

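The final picture matches the start: carton (252,440), tube (320,442) and can (390,448) are on their spots. The cylinder is in the ring at (652,435), keyway up, and the tray is empty.

```bash
python3 -c "
from workcell import job_done; print(job_done())"
```

```text
the job is handed in; nothing more can be done
None
```

The job is handed in at about 50 s of the 144 s allowed: the lock cylinder stands keyway up in the ring, the can, tube and carton are back upright within about 2 mm of their starting spots by the cameras, and the two steel cylinders were left alone.

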